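# Tip the left-over walnuts back and nest the measuring cups

## Robot

A 6-joint arm with a two-finger parallel gripper is mounted at the origin on a cart in front of the work surface, level with it; the furniture and walls round the work are solid. World frame = base frame: x ahead of the robot, y to its left, z up, the work surface at z = 0. Lengths are in m, angles in rad, forces in N, time in s.
With the tool pointing down it reaches from about 0.4 to 0.825 m from the base axis. Payload 7 kg.
Tool frame: the origin (TCP) lies on the centre line of the jaws, within the pads' length; the fingertips stand 14 mm ahead of it and the grasp point (between the pads) lies 5 mm behind it; z points along the fingers, y is the line along which they close (so a half turn about z gives the same grasp; the last joint's range is limited). The gripper opens to 88 mm and grips with 3 to 60 N. Pads are 19 mm wide; open, the fingers measure 130 mm over their backs; the gripper's body (78 mm by 193 mm) begins 47 mm behind the grasp point.
Start: joints at [1.622, 0.359, 0.012, 0, -1.224, -0.288], TCP at [0.158, 0.656, 0.215] pointing down, gripper open.
Joint ranges: [-3.07, 3.07], [-1.43, 2.12], [-1.02, 1.25], [-3.03, 1.67], [-3.05, -0], [-3.03, 3.03]. Speed limits (rad/s): [2.39, 2.39, 3.01, 3.14, 3.14, 3.14].

## Interface

Orientations are given as [roll, pitch, yaw] about the fixed x, y, z axes, in that order (R = Rz(yaw) Ry(pitch) Rx(roll)).
In Python, from station import arm gives the robot as it stands.
- The arm moves only by the tool move_arm, never from a script. Its argument "rows" is a list of rows, each an object with "translation": the shift along the tool's x, y, z in cm, a list of three; "rot": the turn, a rotation vector about the tool's x, y, z in degrees, a list of three; "hand": the closure, from 0 (fully open) to 1 (shut). A call has 1 to 8 rows; each row is the pose to reach, as a shift and turn from the pose commanded when the call began, along the tool's axes at that moment; what a row does not reach only later rows make up. A row lasts 1/12 s, in which the tool goes at most 41.7 mm and 7.16 degrees, less where a joint would pass 70% of its speed; a pose out of reach is approached as far as the arm can. A call with a gripper value outside its range is refused whole. The fingers move at their own pace and stop on an object; "squeeze" is the grip in N (left out, the last holds). Time passes only in rows, so rows that repeat a pose let the fingers close. It gives the time, the measured TCP pose, the force, the opening and the grip force at its end, in the units of the state.
- arm.get_state(): the state, without advancing time (a new reading comes with each control period).
- arm.grab_frame(name): name is "side" or "top"; returns (picture, depth): 420x560x3 uint8, red, green, blue; 420x560 float32, m along the optical axis (not along the pixel's ray), 0 where there is no reading.
- arm.camera_params(name): a dict with "vfov" (degrees; the focal length in pixels is half the picture's height over the tangent of half this angle, whatever the lens; pixels are square), "cx", "cy" (the principal point, pixels), "position" and "orientation" of the camera in the world. Camera axes: x right, y down, z forward; pixel columns grow to the right and rows downward; lengths in m; the calibration is good to about 2 mm. A picture is of the moment at which its call begins. camera_params takes no time and is no camera call.
- arm.job_done(): hands the job in; it is judged then, once.
Trained networks look in the newest picture that a camera, given by its name, has taken for a name from the list of things; names that differ only in an ending like _2 or _b are one class to them, and where a whole thing is asked for, a point or a joint stands for the part that bears it (a point fixed in the world has none). Each returns a list of dicts, best first, with "p" (0 to 1); they miss things now and then, are a little off and sometimes report something else, mostly with a low value. They report only what shows in the picture. A call takes as long as a camera call.
- arm.search_frame(label, camera): "point" ([x, y, z] in m, in the coordinates of the camera as it stood for that picture, good to about 4 mm: the middle of the surface that is visible of it).
- arm.pinpoint(label, camera): "point" ([x, y, z] in m, in the coordinates of the camera as it stood for that picture, good to about 4 mm: a listed point, or the origin of a listed thing).
The state is a dict: "t": time; "q": joint angles; "qd": joint speeds; "joint_efforts": joint torques, N m; "eef_pos": TCP position; "ee_rot": TCP orientation; "force": force on the tool from outside, world axes, zero at the start; "moment": the same for the moment, N m; "width": finger opening in m; "gripper_force": force on a finger pad.
Only numpy, scipy, OpenCV 4.12 (cv2) and the standard library are available. Lean on these libraries where they do the work, as an engineer would, in place of code of your own. Each camera call takes 0.05 s, during which the arm holds its last target. There are 200 camera calls.

## Task

Baking is done: tip the walnuts left in the steel measuring cups back into the white bowl (tip them out, do not pick them out of the cups by hand; a nut that falls beside the bowl goes in too). Then put the cups away: stand one upright on the white tile, with its whole foot on the tile, and nest all the others in it as one upright stack with the handles pointing the same way. Leave the other things where they are.

Things in the scene. Friction and masses are not known exactly. Their poses are not given: they have to be found in the camera images.
- cup_a: plain steel measuring cup (all alike), round and tapered: foot 46 mm across, mouth 89 mm, 48 mm high, wall 2.5 mm, base 12 mm thick; cups nest foot on floor, each 12 mm above the last. Straight rod handle along its -x. 0.16 kg. Origin: centre of the underside; z up through the mouth. Holds up to two walnuts at the start.
- cup_b: plain steel measuring cup (all alike), round and tapered: foot 46 mm across, mouth 89 mm, 48 mm high, wall 2.5 mm, base 12 mm thick; cups nest foot on floor, each 12 mm above the last. Straight rod handle along its -x. 0.16 kg. Origin: centre of the underside; z up through the mouth. Holds up to two walnuts at the start.
- cup_c: plain steel measuring cup (all alike), round and tapered: foot 46 mm across, mouth 89 mm, 48 mm high, wall 2.5 mm, base 12 mm thick; cups nest foot on floor, each 12 mm above the last. Straight rod handle along its -x. 0.16 kg. Origin: centre of the underside; z up through the mouth. Holds up to two walnuts at the start.
- cup_d: plain steel measuring cup (all alike), round and tapered: foot 46 mm across, mouth 89 mm, 48 mm high, wall 2.5 mm, base 12 mm thick; cups nest foot on floor, each 12 mm above the last. Straight rod handle along its -x. 0.16 kg. Origin: centre of the underside; z up through the mouth. Empty at the start. May be absent.
- walnut_a1: whole walnut, oval, 29 mm long (its x axis) and 25 mm thick, about 12 g; origin at its centre. Lies in cup_a at the start if present.
- walnut_a2: whole walnut, oval, 29 mm long (its x axis) and 25 mm thick, about 12 g; origin at its centre. Lies in cup_a at the start if present.
- walnut_b1: whole walnut, oval, 29 mm long (its x axis) and 25 mm thick, about 12 g; origin at its centre. Lies in cup_b at the start if present.
- walnut_b2: whole walnut, oval, 29 mm long (its x axis) and 25 mm thick, about 12 g; origin at its centre. Lies in cup_b at the start if present.
- walnut_c1: whole walnut, oval, 29 mm long (its x axis) and 25 mm thick, about 12 g; origin at its centre. Lies in cup_c at the start if present.
- walnut_c2: whole walnut, oval, 29 mm long (its x axis) and 25 mm thick, about 12 g; origin at its centre. Lies in cup_c at the start if present.
- bowl: white ceramic bowl, loose, 170 mm across the mouth, 68 mm high, about 0.7 kg. A tall oil bottle and other fixed things stand along the back, beyond x = 0.73; the space to its left is free. Origin: centre of the underside; z up.
- tile: white tile trivet lying flat on the worktop, fixed, 130 mm (its x) by 190 mm (its y), 8 mm thick. Origin: centre of the underside.
- kitchen_timer: bystander: cream wind-up timer, about 76x62x62 mm; origin: centre of the underside.
- pepper_mill: bystander, fixed: tall wooden pepper mill at the back, 70 mm across, 344 mm high; origin: centre of the underside.
- garlic_1: bystander: garlic bulb, 60 mm; origin: centre of the underside.
- lemon_1: bystander: lemon, 78x55x56 mm; origin: centre of the underside.
- bowl_mid (a point): point inside the bowl, on its axis, 50 mm above its foot.
- cup_a_handle (a point): grip point of the handle of cup_a, on the handle's middle line: 80 mm from the cup's axis along the cup's -x, 43.5 mm above its foot. The handle is a level round rod 9 mm thick, from the cup's wall to its end 120 mm from the axis. Axes as the cup's.
- cup_b_handle (a point): grip point of the handle of cup_b, on the handle's middle line: 80 mm from the cup's axis along the cup's -x, 43.5 mm above its foot. The handle is a level round rod 9 mm thick, from the cup's wall to its end 120 mm from the axis. Axes as the cup's.
- cup_c_handle (a point): grip point of the handle of cup_c, on the handle's middle line: 80 mm from the cup's axis along the cup's -x, 43.5 mm above its foot. The handle is a level round rod 9 mm thick, from the cup's wall to its end 120 mm from the axis. Axes as the cup's.
- cup_d_handle (a point): grip point of the handle of cup_d, on the handle's middle line: 80 mm from the cup's axis along the cup's -x, 43.5 mm above its foot. The handle is a level round rod 9 mm thick, from the cup's wall to its end 120 mm from the axis. Axes as the cup's.

How it is judged:
At the end, for the whole second after the job is handed in: Every walnut is in the upright bowl, within 72 mm of bowl_mid; all cups are upright (0.12 rad), at rest, nested with axes within 8 mm and handles within 40 mm of each other, axis on the tile within 45 mm (tile x) and 75 mm (tile y) of its centre (distance between each of walnut_a1, walnut_a2, walnut_b1, walnut_b2, walnut_c1, walnut_c2 and bowl_mid below 0.072 m and angle between each of cup_a, cup_b, cup_c, cup_d's own z axis and vertical below 0.12 rad and linear speed of each of cup_a, cup_b, cup_c, cup_d below 0.02 m/s and height (world z) of each of cup_a, cup_b, cup_c, cup_d below 0.05 m and horizontal distance between each of cup_b, cup_c, cup_d and cup_a below 0.008 m and horizontal distance between each of cup_b_handle, cup_c_handle, cup_d_handle and cup_a_handle below 0.04 m and x of cup_a in the frame of tile between -0.045 and 0.045 m and y of cup_a in the frame of tile between -0.075 and 0.075 m and angle between bowl's own z axis and vertical below 0.1 rad); the robot touches nothing.
It fails at once if a bystander (timer, garlic, lemon) is pushed more than 3 cm (distance of any of kitchen_timer, garlic_1, lemon_1 from where it was at the start of the episode above 0.03 m).
It fails at once if a walnut is taken by the fingers out of the cup it lay in (not ((contact force between the fingers and walnut_a1 below 0.5 N or distance between walnut_a1 and cup_a above 0.038 m) and (contact force between the fingers and walnut_a2 below 0.5 N or distance between walnut_a2 and cup_a above 0.038 m) and (contact force between the fingers and walnut_b1 below 0.5 N or distance between walnut_b1 and cup_b above 0.038 m) and (contact force between the fingers and walnut_b2 below 0.5 N or distance between walnut_b2 and cup_b above 0.038 m) and (contact force between the fingers and walnut_c1 below 0.5 N or distance between walnut_c1 and cup_c above 0.038 m) and (contact force between the fingers and walnut_c2 below 0.5 N or distance between walnut_c2 and cup_c above 0.038 m))).
Of cup_d, walnut_a1, walnut_a2, walnut_b1, walnut_b2, walnut_c1, walnut_c2 only 5 to 7 are there at a start; the rules pass over those that are not, and their reading is None.
At some moment in a run one of cup_a, cup_b, cup_c, cup_d, bowl may be knocked a few centimetres aside while the robot is not near it.
It also fails if it takes over 208 s, if anything falls off the work surface, if the arm or the gripper's body presses on something with over 40 N, if the wrist force passes 120 N, or if a joint passes its speed limit or range.

## Working session

There is one attempt and no reset: what is moved stays moved. The work goes in short steps, Python scripts to look and compute and a tool call to move; the robot and the scene stay as the last step left them, time stands still between calls to the robot, and variables do not carry over. Pictures are saved under pics/ and viewed, at most 14 in all, crops included, and the job is handed in when it is done.

Besides the shell and the picture viewer there is one more tool, called after "Request:" as name(argument=value, ...), one argument or row to a line, values as JSON. move_arm: Moves the arm, as the interface text tells. Its arguments: {"type":"object","properties":{"rows":{"type":"array","items":{"type":"object","properties":{"translation":{"type":"array","items":{"type":"number"}},"rot":{"type":"array","items":{"type":"number"}},"hand":{"type":"number"}}}},"squeeze":{"type":"number"}},"required":["rows"]}

```bash
mkdir -p pics; ls; cat > h.py <<'E'
import numpy as np, cv2
from station import arm
from scipy.spatial.transform import Rotation as R
def cam(n):
    p=arm.camera_params(n); f=210/np.tan(np.radians(p['vfov'])/2)
    o=np.array(p['orientation'],float)
    Rm=o if o.shape==(3,3) else (R.from_euler('xyz',o).as_matrix() if o.size==3 else R.from_quat(o).as_matrix())
    return f,p['cx'],p['cy'],np.array(p['position']),Rm
def towld(n,pt):
    f,cx,cy,P,Rm=cam(n); return P+Rm@np.array(pt)
def px(n,w):
    f,cx,cy,P,Rm=cam(n); c=Rm.T@(np.array(w)-P); return np.array([cx+f*c[0]/c[2],cy+f*c[1]/c[2]])
def cloud(n,d):
    f,cx,cy,P,Rm=cam(n); v,u=np.mgrid[:d.shape[0],:d.shape[1]]
    c=np.stack([(u-cx)/f*d,(v-cy)/f*d,d],-1); return c@Rm.T+P
def save(n,name):
    im,d=arm.grab_frame(n); cv2.imwrite(f'pics/{name}.png',im[...,::-1]); return im,d
E
python3 - <<'E'
from h import *
print(arm.camera_params('top'),arm.camera_params('side'))
for c in ['top','side']:
    im,d=save(c,c+'0')
    for l in ['cup_a','cup_a_handle','bowl','tile','walnut_a1','kitchen_timer','garlic_1','lemon_1']:
        for r in arm.pinpoint(l,c): 
            if r['p']>.2: print(c,l,round(r['p'],2),towld(c,r['point']).round(3))
print(arm.get_state())
E
```

```text
pics
{'vfov': 55.3485706600053, 'cx': 282.7390461085671, 'cy': 217.0919550257571, 'position': array([ 0.5257371 , -0.01245577,  1.14568024]), 'orientation': array([-3.08638843,  0.00810864, -1.57647437])} {'vfov': 47.096398352681355, 'cx': 282.8995891911916, 'cy': 206.16336124990113, 'position': array([0.18761428, 0.47709442, 1.27998343]), 'orientation': array([-2.65656319e+00,  1.42774753e-03, -2.45039165e+00])}
top cup_a 0.93 [ 0.652 -0.091 -0.   ]
top cup_a 0.87 [ 0.606 -0.192 -0.003]
top cup_a 0.76 [ 0.534 -0.331  0.001]
top cup_a 0.62 [0.629 0.068 0.004]
top cup_a_handle 0.79 [ 0.577 -0.069  0.046]
top bowl 0.76 [ 0.624  0.244 -0.002]
top bowl 0.33 [0.615 0.066 0.024]
top tile 0.69 [0.455 0.265 0.004]
top walnut_a1 0.66 [ 0.638 -0.092  0.019]
top walnut_a1 0.45 [ 0.667 -0.085  0.025]
top kitchen_timer 0.55 [ 0.416 -0.06   0.001]
top garlic_1 0.84 [ 0.76  -0.235 -0.007]
top lemon_1 0.75 [ 0.729 -0.327 -0.001]
side cup_a 0.92 [ 0.604 -0.196  0.003]
side cup_a 0.84 [ 0.657 -0.081  0.   ]
side cup_a 0.71 [0.625 0.07  0.   ]
side cup_a 0.69 [ 0.535 -0.327  0.003]
side cup_a_handle 0.
[... 366 characters left out ...]
de lemon_1 0.55 [ 0.726 -0.33  -0.005]
{'t': 0.9, 'q': array([ 1.62211950e+00,  3.58543813e-01,  1.19025014e-02, -1.14302793e-05,
       -1.22409897e+00, -2.88084991e-01]), 'qd': array([ 0.00031335, -0.00059702,  0.00139786,  0.00179082, -0.00030072,
        0.00020429]), 'joint_efforts': array([-7.78382055e-04, -5.82351816e+01,  2.93304080e+01,  7.00246766e+00,
        1.25573421e-02, -1.35920629e-05]), 'eef_pos': array([0.15834386, 0.65614091, 0.21529663]), 'ee_rot': array([-3.14154197e+00,  2.62300301e-05, -2.36765700e-01]), 'force': array([-0.38892049,  0.32728735,  0.25403673]), 'moment': array([-0.01744046, -0.02463418, -0.0223816 ]), 'gripper_force': 0.0, 'width': 0.08735602188932895}
```

View pics/top0.png

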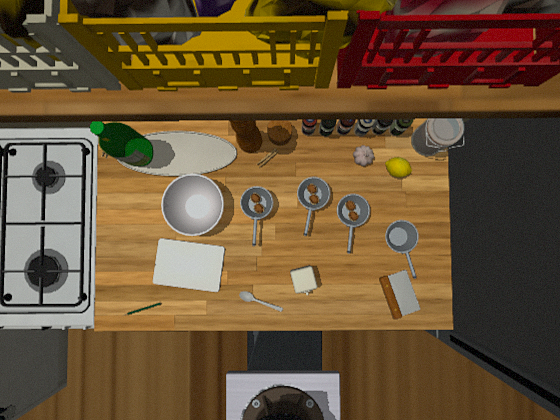

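```bash
python3 - <<'E'
from h import *
for c in ['top','side']:
    for l in ['cup_b_handle','cup_c_handle','walnut_b1','cup_d','walnut_c2']:
        for r in arm.pinpoint(l,c): 
            if r['p']>.08: print(c,l,round(r['p'],2),towld(c,r['point']).round(3))
E
```

```text
top cup_b_handle 0.64 [ 0.523 -0.187  0.043]
top cup_c_handle 0.8 [0.548 0.071 0.045]
top cup_c_handle 0.26 [ 0.623  0.242 -0.004]
top walnut_b1 0.66 [ 0.639 -0.092  0.022]
top walnut_b1 0.6 [ 0.591 -0.205  0.019]
top walnut_b1 0.42 [ 0.623 -0.193  0.02 ]
top cup_d 0.93 [ 0.652 -0.091 -0.   ]
top cup_d 0.87 [ 0.606 -0.192 -0.003]
top cup_d 0.76 [ 0.534 -0.331  0.001]
top cup_d 0.62 [0.629 0.068 0.004]
top walnut_c2 0.59 [0.614 0.066 0.021]
top walnut_c2 0.39 [0.646 0.078 0.026]
side cup_b_handle 0.82 [ 0.52  -0.189  0.043]
side cup_b_handle 0.48 [ 0.532 -0.324  0.001]
side cup_c_handle 0.84 [0.546 0.073 0.047]
side walnut_b1 0.52 [ 0.593 -0.203  0.023]
side walnut_b1 0.37 [ 0.62  -0.193  0.026]
side cup_d 0.92 [ 0.604 -0.196  0.003]
side cup_d 0.84 [ 0.657 -0.081  0.   ]
side cup_d 0.71 [0.625 0.07  0.   ]
side cup_d 0.69 [ 0.535 -0.327  0.003]
side walnut_c2 0.5 [0.614 0.067 0.022]
side walnut_c2 0.45 [0.625 0.07  0.001]
side walnut_c2 0.4 [0.642 0.074 0.021]
```

Top view: the bowl is at px (193,205), the tile at (189,265), and there are four cups. Three of them, at (257,203), (313,193) and (352,210), hold two nuts each. The empty cup is at (402,236). All handles point roughly toward the robot.

```bash
cat >> h.py <<'E'
from scipy.optimize import least_squares
def cups(n,guess,d=None,z0=0.0):
    "rim circle + handle from depth; guess list of xy; z0 foot height"
    if d is None: im,d=arm.grab_frame(n)
    W=cloud(n,d).reshape(-1,3); out=[]
    for g in guess:
        r=np.hypot(*(W[:,:2]-g).T)
        P=W[(abs(W[:,2]-z0-.046)<.006)&(r>.03)&(r<.058)]
        s=least_squares(lambda p:np.hypot(P[:,0]-p[0],P[:,1]-p[1])-.0435,g,loss='soft_l1',f_scale=.002).x
        r=np.hypot(*(W[:,:2]-s).T)
        H=W[(abs(W[:,2]-z0-.045)<.010)&(r>.056)&(r<.118)]
        a=np.arctan2(*(-(H[:,:2]-s)).T[::-1]); 
        h=np.median(a) if len(H) else np.nan
        out.append((s.round(4),len(P),len(H),np.degrees(h).round(1),np.degrees(np.std(a)).round(1)))
    return out
E
python3 - <<'E'
from h import *
G=[(.627,.069),(.654,-.088),(.605,-.194),(.534,-.329)]
for c in ['top','side']:
    for o in cups(c,G): print(c,*o)
E
```

```text
top [0.626  0.0694] 272 147 -5.5 56.8
top [ 0.6511 -0.0869] 267 235 50.3 50.0
top [ 0.6036 -0.1948] 269 294 -94.4 68.9
top [ 0.5311 -0.3261] 281 141 15.0 68.4
side [0.6265 0.0726] 222 201 -78.5 47.2
side [ 0.6514 -0.0841] 203 168 19.7 55.9
side [ 0.6036 -0.1923] 193 236 -99.3 65.5
side [ 0.5315 -0.3242] 179 114 14.5 68.3
```

```bash
cat >> h.py <<'E'
def down(yawdeg): return R.from_euler('xyz',[180,0,yawdeg],degrees=True)
def tilt(yawdeg,t): return down(yawdeg)*R.from_rotvec([t,0,0],degrees=True)
def tcp(grasp,rot): return np.array(grasp)+rot.apply([0,0,.005])
def plan(poses,start=None):
    "poses: list of (grasp point world, Rotation): each relative to the previous one"
    if start is None:
        s=arm.get_state(); p,r=s['eef_pos'],R.from_euler('xyz',s['ee_rot'])
    else: r=start[1]; p=tcp(*start)
    for g,q in poses:
        t=tcp(g,q); dt=r.inv().apply(t-p)*100; dr=np.degrees((r.inv()*q).as_rotvec())
        n=np.ceil(max(np.linalg.norm(dt)/4.17,np.linalg.norm(dr)/7.16))
        print('T',dt.round(1),'R',dr.round(1),'rows>=',n); p,r=t,q
E
sed -i "s/a=np.arctan2(\*(-(H\[:,:2\]-s)).T\[::-1\]); /a=np.arctan2(*(-(H[:,:2]-s)).T[::-1]); a=a[abs(a)<.6]/" h.py
python3 - <<'E'
from h import *
G=[(.627,.069),(.654,-.088),(.605,-.194),(.534,-.329)]
for c in ['top','side']:
    for o in cups(c,G): print(c,*o)
th=np.radians(15); g=np.array([.5313,-.325])-.08*np.array([np.cos(th),np.sin(th)]); print(g)
plan([((.50,.2,.23),down(0)),((*g,.20),down(15)),((*g,.0435),down(15))])
E
```

```text
top [0.6261 0.0694] 269 142 -3.6 1.9
top [ 0.6511 -0.087 ] 268 238 -11.5 1.9
top [ 0.6033 -0.1948] 270 296 -6.6 1.8
top [ 0.531  -0.3262] 272 140 16.8 1.7
side [0.6263 0.0727] 227 207 -3.8 1.8
side [ 0.6516 -0.0843] 204 165 -11.8 1.9
side [ 0.6036 -0.1926] 188 235 -7.0 1.9
side [ 0.5315 -0.3242] 179 118 16.5 2.0
[ 0.45402593 -0.34570552]
T [43.9 36.3 -1. ] R [ -0.    0.  -13.6] rows>= 14.0
T [-4.6 54.6  3. ] R [  0.   0. -15.] rows>= 14.0
T [-0.  -0.  15.6] R [0. 0. 0.] rows>= 4.0
```

Request:
move_arm(
  rows=[
    {"translation":[43.9,36.3,-1],"rot":[0,0,-13.6],"hand":0.5},
    {"translation":[43.9,36.3,-1],"rot":[0,0,-13.6],"hand":0.5},
    {"translation":[43.9,36.3,-1],"rot":[0,0,-13.6],"hand":0.5},
    {"translation":[43.9,36.3,-1],"rot":[0,0,-13.6],"hand":0.5},
    {"translation":[43.9,36.3,-1],"rot":[0,0,-13.6],"hand":0.5},
    {"translation":[43.9,36.3,-1],"rot":[0,0,-13.6],"hand":0.5},
    {"translation":[43.9,36.3,-1],"rot":[0,0,-13.6],"hand":0.5},
    {"translation":[43.9,36.3,-1],"rot":[0,0,-13.6],"hand":0.5},
  ],
)

```text
t: 2.27
eef_pos: [0.359, 0.3877, 0.2216]
ee_rot: [-3.141, -0.0, 0.001]
force: [1.4, 0.4, -0.2]
width: 0.0445
gripper_force: 0.0
```

```bash
python3 - <<'E'
from h import *
s=arm.get_state(); print(s['t'],s['eef_pos'],s['ee_rot'],s['q'],s['width'])
g=(.4546,-.348)
plan([((*g,.20),down(16.5)),((*g,.0435),down(16.5))])
E
```

```text
2.2667 [0.35900315 0.38770252 0.22155833] [-3.14082400e+00 -3.94549797e-04  1.00156570e-03] [ 1.19535443e+00  1.11993113e-01 -3.00249132e-01  9.21012339e-05
 -1.15769421e+00  3.76406672e-01] 0.0445092252747728
T [ 9.5 73.6  2.6] R [ -0.   -0.  -16.4] rows>= 18.0
T [ 0.  -0.  15.6] R [0. 0. 0.] rows>= 4.0
```

Request:
move_arm(
  rows=[
    {"translation":[12,35,0],"rot":[0,0,-8],"hand":0.6},
    {"translation":[12,35,0],"rot":[0,0,-8],"hand":0.6},
    {"translation":[12,35,0],"rot":[0,0,-8],"hand":0.6},
    {"translation":[12,35,0],"rot":[0,0,-8],"hand":0.6},
    {"translation":[12,35,0],"rot":[0,0,-8],"hand":0.6},
    {"translation":[12,35,0],"rot":[0,0,-8],"hand":0.6},
    {"translation":[12,35,0],"rot":[0,0,-8],"hand":0.6},
    {"translation":[12,35,0],"rot":[0,0,-8],"hand":0.6},
  ],
)

```text
t: 2.93
eef_pos: [0.4667, 0.0722, 0.2217]
ee_rot: [-3.141, -0.001, 0.141]
force: [1.7, -0.2, 0.1]
width: 0.035
gripper_force: 0.0
```

```bash
python3 - <<'E'
from h import *
g=(.4546,-.348)
plan([((*g,.20),down(16.5)),((*g,.0435),down(16.5))])
E
```

```text
T [-7.1 41.4  2.6] R [-0.  -0.1 -8.4] rows>= 11.0
T [ 0.  -0.  15.6] R [0. 0. 0.] rows>= 4.0
```

Request:
move_arm(
  rows=[
    {"translation":[-7.1,41.4,2.6],"rot":[0,0,-8.4],"hand":0.6},
    {"translation":[-7.1,41.4,2.6],"rot":[0,0,-8.4],"hand":0.6},
    {"translation":[-7.1,41.4,2.6],"rot":[0,0,-8.4],"hand":0.6},
    {"translation":[-7.1,41.4,2.6],"rot":[0,0,-8.4],"hand":0.6},
    {"translation":[-7.1,41.4,2.6],"rot":[0,0,-8.4],"hand":0.6},
    {"translation":[-7.1,41.4,2.6],"rot":[0,0,-8.4],"hand":0.6},
    {"translation":[-7.1,41.4,2.6],"rot":[0,0,-8.4],"hand":0.6},
    {"translation":[-7.1,41.4,2.6],"rot":[0,0,-8.4],"hand":0.6},
  ],
)

```text
t: 3.6
eef_pos: [0.4564, -0.2557, 0.2011]
ee_rot: [3.141, -0.001, 0.287]
force: [1.0, 0.4, 0.6]
width: 0.0349
gripper_force: 0.0
```

Request:
move_arm(
  rows=[
    {"translation":[0,4,0],"rot":[0,0,0],"hand":0.6},
    {"translation":[0,4,0],"rot":[0,0,0],"hand":0.6},
    {"translation":[0,4,0],"rot":[0,0,0],"hand":0.6},
    {"translation":[0,4,0],"rot":[0,0,0],"hand":0.6},
  ],
)

```text
t: 3.93
eef_pos: [0.4678, -0.2922, 0.2005]
ee_rot: [-3.141, 0.001, 0.285]
force: [-0.2, 0.1, -0.1]
width: 0.0351
gripper_force: 0.0
```

```bash
python3 - <<'E'
from h import *
g=(.4546,-.348)
plan([((*g,.20),down(16.5)),((*g,.0435),down(16.5))])
E
```

```text
T [-2.8  5.   0.5] R [-0.   0.  -0.1] rows>= 2.0
T [ 0.  -0.  15.6] R [0. 0. 0.] rows>= 4.0
```

Request:
move_arm(
  rows=[
    {"translation":[-2.8,5,0.5],"rot":[0,0,0],"hand":0.6},
    {"translation":[-2.8,5,0.5],"rot":[0,0,0],"hand":0.6},
    {"translation":[-2.8,5,4],"rot":[0,0,0],"hand":0.6},
    {"translation":[-2.8,5,8],"rot":[0,0,0],"hand":0.6},
    {"translation":[-2.8,5,11],"rot":[0,0,0],"hand":0.6},
    {"translation":[-2.8,5,14],"rot":[0,0,0],"hand":0.6},
    {"translation":[-2.8,5,16.1],"rot":[0,0,0],"hand":0.6},
    {"translation":[-2.8,5,16.1],"rot":[0,0,0],"hand":0.6},
  ],
)

```text
t: 4.6
eef_pos: [0.4529, -0.3453, 0.036]
ee_rot: [-3.137, 0.005, 0.288]
force: [-1.3, -0.7, -1.2]
width: 0.0352
gripper_force: 0.0
```

Request:
move_arm(
  rows=[
    {"translation":[0,0,0],"rot":[0,0,0],"hand":1},
    {"translation":[0,0,0],"rot":[0,0,0],"hand":1},
    {"translation":[0,0,0],"rot":[0,0,0],"hand":1},
    {"translation":[0,0,0],"rot":[0,0,0],"hand":1},
    {"translation":[0,0,0],"rot":[0,0,0],"hand":1},
    {"translation":[0,0,0],"rot":[0,0,0],"hand":1},
  ],
  squeeze=60,
)

```text
t: 5.1
eef_pos: [0.4559, -0.348, 0.0408]
ee_rot: [3.141, -0.001, 0.287]
force: [0.3, -0.5, -0.0]
width: 0.0024
gripper_force: 0.0
```

```bash
python3 - <<'E'
from h import *
save('side','s1')
im,d=arm.grab_frame('side')
for o in cups('side',[(.531,-.325)],d): print(*o)
# tile fit
im,d=arm.grab_frame('top'); W=cloud('top',d)
m=((im.min(-1)>150)&(np.hypot(W[...,0]-.455,W[...,1]-.266)<.13)&(W[...,2]<.03)).astype(np.uint8)
m=cv2.morphologyEx(m,cv2.MORPH_OPEN,np.ones((5,5)))
n,l,st,ce=cv2.connectedComponentsWithStats(m); k=l[tuple(px('top',(.455,.266,.008)).astype(int)[::-1])]
P=W[l==k][:,:2].astype(np.float32); print(cv2.minAreaRect(P))
s=arm.get_state(); print(s['eef_pos'],s['ee_rot'],s['width'],s['gripper_force'])
E
```

```text
[ 0.5312 -0.3238] 146 53 nan nan
((0.45547187328338623, 0.26611772179603577), (0.1900937557220459, 0.1300385296344757), 82.41744995117188)
[ 0.45549553 -0.3479599   0.04009223] [ 3.14136101e+00 -3.66049268e-04  2.86645020e-01] 0.00012550179038417107 0.0
  return _methods._mean(a, axis=axis, dtype=dtype,
  ret = ret.dtype.type(ret / rcount)
  ret = _var(a, axis=axis, dtype=dtype, out=out, ddof=ddof,
  arrmean = um.true_divide(arrmean, div, out=arrmean,
  ret = ret.dtype.type(ret / rcount)
```

View pics/s1.png

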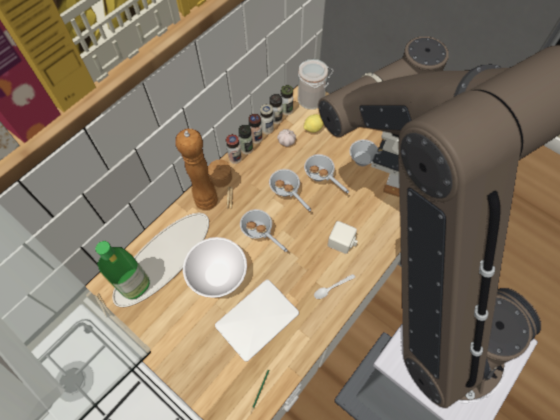

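```bash
python3 - <<'E' 2>/dev/null
from h import *
im,d=arm.grab_frame('top')
print(px('top',(.531,-.324,.048)),px('top',(.4546,-.348,.0435)))
c=cv2.resize(im[190:310,340:480],None,fx=5,fy=5); cv2.imwrite('pics/t1.png',c[...,::-1])
im,d=arm.grab_frame('side')
print(px('side',(.531,-.324,.048)),px('side',(.4546,-.348,.0435)))
E
```

```text
[400.02961441 236.64164892] [408.97708328 264.60007121]
[363.62844253 152.27210009] [388.51449285 161.3353629 ]
```

View pics/t1.png

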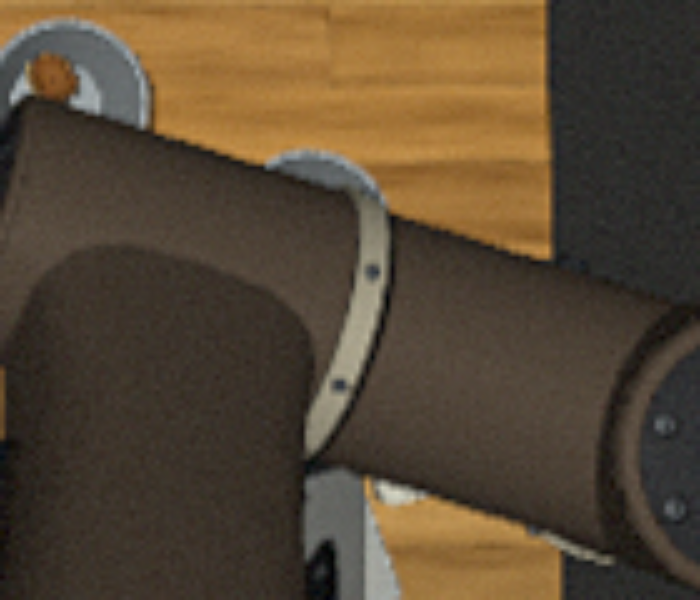

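Request:
move_arm(
  rows=[
    {"translation":[0,0,0],"rot":[0,0,0],"hand":0.5},
    {"translation":[0,0,0],"rot":[0,0,0],"hand":0.5},
    {"translation":[0,0,0],"rot":[0,0,0],"hand":0.5},
    {"translation":[0,0,-4],"rot":[0,0,0],"hand":0.5},
    {"translation":[0,0,-8],"rot":[0,0,0],"hand":0.5},
    {"translation":[0,-4,-12],"rot":[0,0,0],"hand":0.5},
    {"translation":[0,-8,-14],"rot":[0,0,0],"hand":0.5},
    {"translation":[0,-12,-15],"rot":[0,0,0],"hand":0.5},
  ],
)

```text
t: 6.02
eef_pos: [0.4266, -0.2476, 0.1868]
ee_rot: [3.14, -0.003, 0.285]
force: [1.5, 0.8, -0.1]
width: 0.0428
gripper_force: 0.0
```

Request:
move_arm(
  rows=[
    {"translation":[0,-12,0],"rot":[0,0,0],"hand":0.5},
    {"translation":[0,-12,0],"rot":[0,0,0],"hand":0.5},
    {"translation":[0,-12,0],"rot":[0,0,0],"hand":0.5},
    {"translation":[0,-12,0],"rot":[0,0,0],"hand":0.5},
  ],
)

```text
t: 6.35
eef_pos: [0.3903, -0.1283, 0.185]
ee_rot: [-3.141, -0.002, 0.291]
force: [-1.1, -0.1, -0.3]
width: 0.0439
gripper_force: 0.0
```

```bash
python3 - <<'E' 2>/dev/null
from h import *
im,d=arm.grab_frame('side')
print(cups('side',[(.531,-.324)],d))
c=cv2.resize(im[90:230,300:460],None,fx=4,fy=4); cv2.imwrite('pics/t2.png',c[...,::-1])
im,d=arm.grab_frame('top')
print(cups('top',[(.531,-.324)],d))
E
```

```text
[(array([ 0.531, -0.324]), 0, 53, np.float64(nan), np.float64(nan))]
[(array([ 0.531 , -0.3262]), 265, 142, np.float64(17.0), np.float64(1.8))]
```

View pics/t2.png

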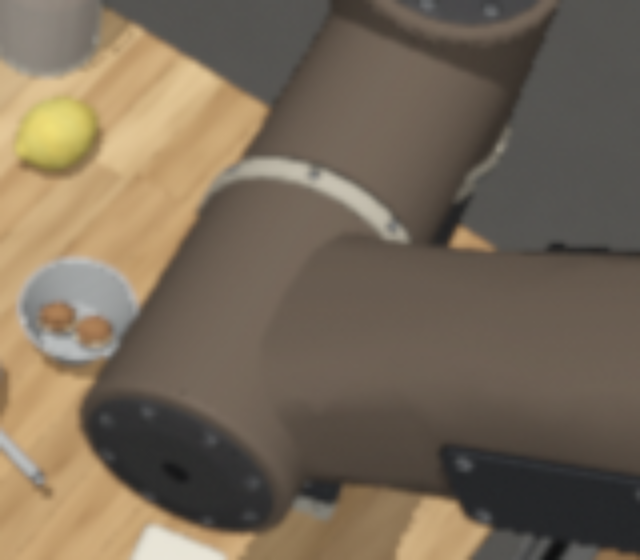

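```bash
python3 - <<'E' 2>/dev/null
from h import *
im,d=arm.grab_frame('top'); W=cloud('top',d)
r=np.hypot(W[...,0]-.531,W[...,1]+.325); a=np.degrees(np.arctan2(-(W[...,1]+.325),-(W[...,0]-.531)))
m=(r>.05)&(r<.125)&(abs(a-17)<8)&(W[...,2]>.02)
P=W[m]; o=np.argsort(P[:,0]); print(P[o][::6].round(3)); print(r[m].min(),r[m].max())
c=cv2.resize(im[150:310,300:460],None,fx=3.7,fy=3.7); cv2.imwrite('pics/t3.png',c[...,::-1])
E
```

```text
[[ 0.418 -0.363  0.046]
 [ 0.424 -0.357  0.046]
 [ 0.427 -0.36   0.047]
 [ 0.432 -0.354  0.048]
 [ 0.435 -0.352  0.048]
 [ 0.44  -0.355  0.047]
 [ 0.446 -0.352  0.047]
 [ 0.451 -0.348  0.044]
 [ 0.454 -0.351  0.051]
 [ 0.459 -0.344  0.047]
 [ 0.465 -0.35   0.048]
 [ 0.47  -0.346  0.043]
 [ 0.475 -0.34   0.044]
 [ 0.478 -0.343  0.046]
 [ 0.484 -0.344  0.049]]
0.0500815497212581 0.11874039644022201
```

View pics/t3.png

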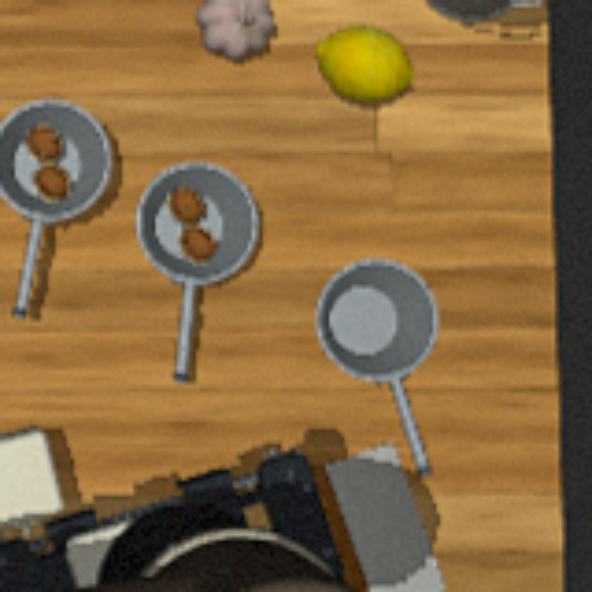

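```bash
python3 - <<'E' 2>/dev/null
from h import *
g=(.5464,.0762)
plan([((*g,.15),down(-3.7)),((*g,.0435),down(-3.7))])
E
```

```text
T [ 20.7 -15.6   4. ] R [ 0.  -0.1 20.3] rows>= 7.0
T [-0.  -0.  10.6] R [0. 0. 0.] rows>= 3.0
```

Request:
move_arm(
  rows=[
    {"translation":[20.7,-15.6,4],"rot":[0,0,20.3],"hand":0.5},
    {"translation":[20.7,-15.6,4],"rot":[0,0,20.3],"hand":0.5},
    {"translation":[20.7,-15.6,4],"rot":[0,0,20.3],"hand":0.5},
    {"translation":[20.7,-15.6,4],"rot":[0,0,20.3],"hand":0.5},
    {"translation":[20.7,-15.6,4],"rot":[0,0,20.3],"hand":0.5},
    {"translation":[20.7,-15.6,4],"rot":[0,0,20.3],"hand":0.5},
    {"translation":[20.7,-15.6,4],"rot":[0,0,20.3],"hand":0.5},
    {"translation":[20.7,-15.6,4],"rot":[0,0,20.3],"hand":0.5},
  ],
)

```text
t: 7.17
eef_pos: [0.5489, 0.0769, 0.1423]
ee_rot: [3.14, 0.002, -0.067]
force: [0.7, -0.3, 0.0]
width: 0.0437
gripper_force: 0.0
```

```bash
python3 - <<'E' 2>/dev/null
from h import *
s=arm.get_state(); p=s['eef_pos']; print(p,s['ee_rot'],s['q'])
r=R.from_euler('xyz',s['ee_rot'])
im,d=arm.grab_frame('side')
im=im.copy()
k=5; c=cv2.resize(im[150:270,200:360],None,fx=k,fy=k)
for z in (.014,-.047):
  for y in (-.022,0,.022):
    q=px('side',p+r.apply([0,y,z])); print(z,y,q); cv2.circle(c,tuple(((q-[200,150])*k).astype(int)),4,(255,0,0),-1)
cv2.imwrite('pics/t4.png',c[...,::-1])
plan([((.5464,.0762,.0435),down(-3.7))])
E
```

```text
[0.54887526 0.07687245 0.14225242] [ 3.13994093e+00  1.95715236e-03 -6.73565648e-02] [ 4.92791439e-01  2.22986064e-01 -3.56802617e-01  4.28954590e-04
 -9.93543323e-01  1.01041539e+00]
0.014 -0.022 [268.90522323 234.64008631]
0.014 0 [274.72817218 229.10448454]
0.014 0.022 [280.48371647 223.63296118]
-0.047 -0.022 [268.18358367 224.57036807]
-0.047 0 [274.26929118 218.85036749]
-0.047 0.022 [280.28144552 213.19950006]
T [-0.1 -0.1 10.4] R [ 0.1  0.1 -0.2] rows>= 3.0
```

View pics/t4.png

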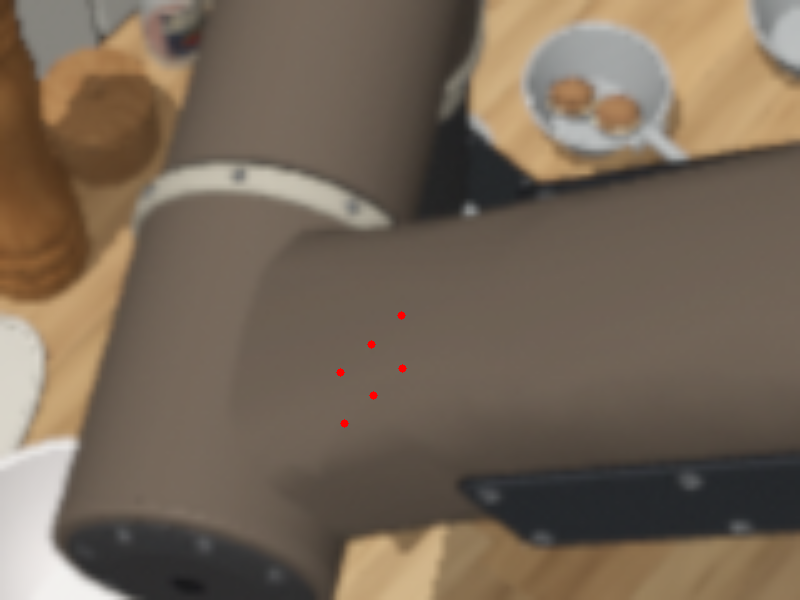

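Request:
move_arm(
  rows=[
    {"translation":[-0.1,-0.1,3.5],"rot":[0,0,0],"hand":0.5},
    {"translation":[-0.1,-0.1,7],"rot":[0,0,0],"hand":0.5},
    {"translation":[-0.1,-0.1,9.5],"rot":[0,0,0],"hand":0.5},
    {"translation":[-0.1,-0.1,10.6],"rot":[0,0,0],"hand":0.5},
    {"translation":[-0.1,-0.1,10.6],"rot":[0,0,0],"hand":0.5},
    {"translation":[-0.1,-0.1,10.6],"rot":[0,0,0],"hand":0.5},
  ],
)

```text
t: 7.72
eef_pos: [0.5452, 0.075, 0.0382]
ee_rot: [3.141, 0.001, -0.069]
force: [0.4, 0.8, 0.7]
width: 0.0439
gripper_force: 0.0
```

Request:
move_arm(
  rows=[
    {"translation":[0,0,0],"rot":[0,0,0],"hand":0.85},
    {"translation":[0,0,0],"rot":[0,0,0],"hand":0.85},
    {"translation":[0,0,0],"rot":[0,0,0],"hand":0.85},
    {"translation":[0,0,0],"rot":[0,0,0],"hand":0.85},
  ],
  squeeze=60,
)

```text
t: 8.05
eef_pos: [0.546, 0.0769, 0.0395]
ee_rot: [-3.141, -0.002, -0.068]
force: [-0.4, -0.2, -0.2]
width: 0.0228
gripper_force: 0.0
```

Request:
move_arm(
  rows=[
    {"translation":[0,0,0],"rot":[0,0,0],"hand":1},
    {"translation":[0,0,0],"rot":[0,0,0],"hand":1},
    {"translation":[0,0,0],"rot":[0,0,0],"hand":1},
    {"translation":[0,0,0],"rot":[0,0,0],"hand":1},
  ],
)

```text
t: 8.38
eef_pos: [0.5454, 0.0768, 0.0385]
ee_rot: [-3.142, -0.0, -0.067]
force: [-0.1, 0.2, 0.1]
width: 0.0012
gripper_force: 0.0
```

```bash
python3 - <<'E' 2>/dev/null
from h import *
s=arm.get_state(); print(s['eef_pos'],s['ee_rot'],s['width'],s['gripper_force'],s['force'])
print(cups('top',[(.626,.071)]),cups('side',[(.626,.071)]))
im,d=arm.grab_frame('top'); W=cloud('top',d)
cv2.imwrite('pics/t5.png',cv2.resize(im[150:310,180:340],None,fx=3.7,fy=3.7)[...,::-1])
E
```

```text
[0.54537919 0.07677068 0.03849961] [-3.14158747e+00 -7.99685369e-06 -6.73627114e-02] 0.0011936320114633095 0.0 [-0.13617518  0.23179212  0.09739899]
[(array([0.6251, 0.0709]), 164, 33, np.float64(nan), np.float64(nan))] [(array([0.626, 0.071]), 0, 42, np.float64(nan), np.float64(nan))]
```

```bash
python3 - <<'E' 2>/dev/null
from h import *
s=arm.get_state(); p=s['eef_pos']; r=R.from_euler('xyz',s['ee_rot'])
im,d=arm.grab_frame('top'); W=cloud('top',d); k=4; o=np.array([200,150])
c=cv2.resize(im[150:290,200:380],None,fx=k,fy=k)
for z in (-.052,):
  for x in (-.039,.039):
    for y in (-.0965,.0965):
      q=px('top',p+r.apply([x,y,z])); cv2.circle(c,tuple(((q-o)*k).astype(int)),4,(255,0,0),-1)
q=px('top',p); cv2.circle(c,tuple(((q-o)*k).astype(int)),4,(0,255,0),-1)
cv2.imwrite('pics/t6.png',c[...,::-1])
# near-TCP cloud points seen by either camera with low z
for n in ['top','side']:
    im,d=arm.grab_frame(n); W=cloud(n,d).reshape(-1,3); L=r.inv().apply(W-p)
    m=(np.abs(L)<[.06,.12,.1]).all(1)&(W[:,2]>.06); Q=L[m]; print(n,len(Q),Q.min(0) if len(Q) else 0,Q.max(0) if len(Q) else 0)
    m=(np.abs(L)<[.05,.06,.03]).all(1)&(W[:,2]>.012); print(L[m][::8].round(3)[:25])
E
```

```text
top 62 [-0.03707621  0.02637429 -0.09997548] [ 0.03732369  0.06606301 -0.08253327]
[[ 0.049  0.02  -0.002]
 [ 0.043  0.024 -0.011]]
side 0 0 0
[]
```

View pics/t6.png

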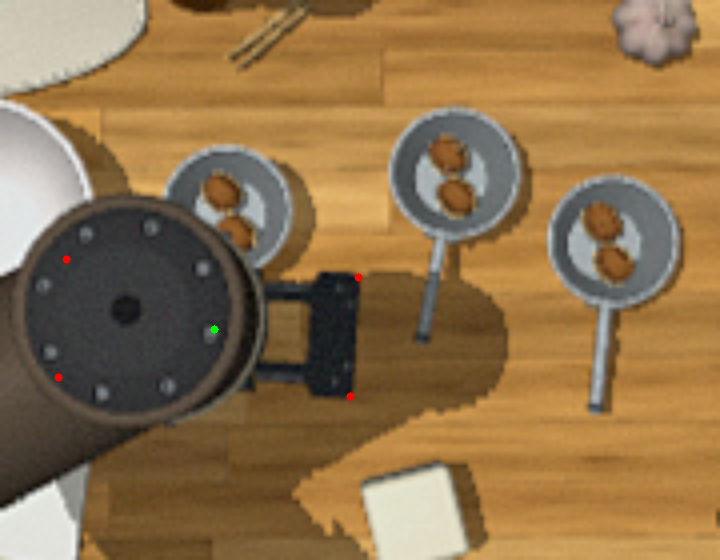

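Request:
move_arm(
  rows=[
    {"translation":[0,0,0],"rot":[0,0,0],"hand":0.5},
    {"translation":[0,0,0],"rot":[0,0,0],"hand":0.5},
    {"translation":[0,0,0],"rot":[0,0,0],"hand":0.5},
    {"translation":[0,0,0],"rot":[0,0,0],"hand":0.5},
    {"translation":[0,0,0],"rot":[0,0,0],"hand":0.5},
    {"translation":[0,0,0.5],"rot":[0,0,0],"hand":0.5},
    {"translation":[0,0,1],"rot":[0,0,0],"hand":0.5},
    {"translation":[0,0,1.4],"rot":[0,0,0],"hand":0.5},
  ],
)

```text
t: 9.35
eef_pos: [0.5451, 0.0766, 0.0237]
ee_rot: [3.141, 0.0, -0.068]
force: [-0.0, -0.8, 0.2]
width: 0.0429
gripper_force: 0.0
```

Request:
move_arm(
  rows=[
    {"translation":[0,0,0],"rot":[0,0,0],"hand":1},
    {"translation":[0,0,0],"rot":[0,0,0],"hand":1},
    {"translation":[0,0,0],"rot":[0,0,0],"hand":1},
    {"translation":[0,0,0],"rot":[0,0,0],"hand":1},
    {"translation":[0,0,0],"rot":[0,0,0],"hand":1},
    {"translation":[0,0,0],"rot":[0,0,0],"hand":1},
    {"translation":[0,0,0],"rot":[0,0,0],"hand":1},
  ],
)

```text
t: 9.93
eef_pos: [0.5454, 0.0766, 0.0246]
ee_rot: [3.142, -0.0, -0.068]
force: [-0.1, -0.6, 0.5]
width: 0.0073
gripper_force: 59.9
```

Request:
move_arm(
  rows=[
    {"translation":[0,0,0],"rot":[0,0,0],"hand":0.6},
    {"translation":[0,0,0],"rot":[0,0,0],"hand":0.6},
    {"translation":[0,0,0],"rot":[0,0,0],"hand":0.6},
    {"translation":[0,0,0],"rot":[0,0,0],"hand":0.6},
    {"translation":[0,0,0.3],"rot":[0,0,0],"hand":0.6},
    {"translation":[0,0,0.6],"rot":[0,0,0],"hand":0.6},
    {"translation":[0,0,0.9],"rot":[0,0,0],"hand":0.6},
    {"translation":[0,0,0.9],"rot":[0,0,0],"hand":0.6},
  ],
)

```text
t: 10.6
eef_pos: [0.5449, 0.0765, 0.0146]
ee_rot: [3.141, 0.001, -0.068]
force: [-1.0, -0.5, 0.5]
width: 0.035
gripper_force: 0.0
```

```bash
python3 - <<'E' 2>/dev/null
from h import *
for c in ['top','side']:
    arm.grab_frame(c)
    for l in ['cup_c','cup_c_handle','walnut_c1']:
        for r in arm.pinpoint(l,c): 
            w=towld(c,r['point'])
            if r['p']>.08: print(c,l,round(r['p'],2),w.round(3))
im,d=arm.grab_frame('top'); W=cloud('top',d).reshape(-1,3); s=arm.get_state(); p=s['eef_pos']; print(p,s['force'])
L=R.from_euler('xyz',s['ee_rot']).inv().apply(W-p); m=(abs(L[:,0])<.036)&(L[:,1]>.05)&(L[:,1]<.094)&(L[:,2]<-.02)
print(np.percentile(L[m][:,2],[2,10,50,90,98]))
E
```

```text
top cup_c 0.88 [ 0.61  -0.193 -0.   ]
top cup_c 0.83 [ 0.535 -0.326  0.001]
top cup_c 0.66 [ 0.652 -0.089  0.002]
top cup_c 0.58 [0.624 0.07  0.005]
top cup_c 0.5 [ 0.575 -0.074  0.043]
top cup_c_handle 0.48 [ 0.666 -0.079  0.026]
top walnut_c1 0.66 [0.646 0.073 0.022]
top walnut_c1 0.61 [0.614 0.068 0.022]
side cup_c 0.95 [ 0.608 -0.196  0.003]
side cup_c 0.74 [ 0.535 -0.327  0.002]
side cup_c 0.66 [ 0.659 -0.085  0.001]
side walnut_c1 0.41 [ 0.606 -0.195  0.003]
[0.54548556 0.07676871 0.01556347] [ 0.60872671  0.49449221 -0.21157453]
[-1.13012918 -1.13012918 -1.13012918 -0.11910232 -0.0991958 ]
```

Request:
move_arm(
  rows=[
    {"translation":[0,0,0],"rot":[0,0,0],"hand":1},
    {"translation":[0,0,0],"rot":[0,0,0],"hand":1},
    {"translation":[0,0,0],"rot":[0,0,0],"hand":1},
    {"translation":[0,0,0],"rot":[0,0,0],"hand":1},
    {"translation":[0,0,0],"rot":[0,0,0],"hand":1},
    {"translation":[0,0,-3],"rot":[0,0,0],"hand":1},
    {"translation":[0,0,-6],"rot":[0,0,0],"hand":1},
    {"translation":[0,0,-6],"rot":[0,0,0],"hand":1},
  ],
)

```text
t: 11.72
eef_pos: [0.5485, 0.0777, 0.0805]
ee_rot: [-3.139, -0.007, -0.066]
force: [2.4, -0.0, -1.0]
width: 0.0073
gripper_force: 60.0
```

```bash
python3 - <<'E' 2>/dev/null
from h import *
for c in ['top','side']:
    im,d=arm.grab_frame(c)
    for l in ['cup_c','walnut_c1','cup_c_handle']:
        for r in arm.pinpoint(l,c): 
            w=towld(c,r['point'])
            if r['p']>.08 and w[1]>.01: print(c,l,round(r['p'],2),w.round(3))
    W=cloud(c,d).reshape(-1,3); s=arm.get_state()
    m=(np.hypot(W[:,0]-.624,W[:,1]-.071)<.06)&(W[:,2]>.06)&(W[:,2]<.14); P=W[m]; print(c,len(P),np.percentile(P[:,2],[5,50,95]),P.min(0),P.max(0))
    if c=='top':
      A=P[P[:,2]>np.percentile(P[:,2],40)]; 
      print('plane',np.linalg.lstsq(np.c_[A[:,:2],np.ones(len(A))],A[:,2],rcond=None)[0])
print(s['eef_pos'],s['force'],s['moment'],s['width'],s['gripper_force'])
E
```

```text
top cup_c 0.98 [0.628 0.068 0.066]
top walnut_c1 0.64 [0.619 0.073 0.089]
top walnut_c1 0.46 [0.647 0.081 0.09 ]
top cup_c_handle 0.33 [0.63  0.07  0.071]
top 682 [0.0757633  0.09784082 0.11355379] [0.59102429 0.02824725 0.07109467] [0.67508553 0.11651671 0.11773246]
plane [ 0.06267407 -0.08043649  0.06968336]
```

```bash
sed -i 's/apply(\[0,0,.005\])/apply([0,0,.028])/' h.py; python3 - <<'E' 2>/dev/null
from h import *
g=(.546,.22,.20)
plan([(g,down(15)),(g,tilt(15,-20))])
im,d=arm.grab_frame('top')
W=cloud('top',d); 
m=(np.hypot(W[...,0]-.62,W[...,1]-.24)<.1)&(abs(W[...,2]-.066)<.006); P=W[m][:,:2].astype(np.float32); print(len(P),cv2.minEnclosingCircle(P))
E
```

```text
T [ -0.9 -14.3  -9.8] R [  0.    0.1 -18.9] rows>= 5.0
T [-0.   1.  -0.2] R [-20.   0.  -0.] rows>= 3.0
351 ((0.6222503781318665, 0.24264216423034668), 0.08412064611911774)
```

Request:
move_arm(
  rows=[
    {"translation":[0,0,-4],"rot":[0,0,0],"hand":1},
    {"translation":[0,0,-8],"rot":[0,0,0],"hand":1},
    {"translation":[-0.9,-4,-9.8],"rot":[0,0,-6],"hand":1},
    {"translation":[-0.9,-8,-9.8],"rot":[0,0,-12],"hand":1},
    {"translation":[-0.9,-11.5,-9.8],"rot":[0,0,-18],"hand":1},
    {"translation":[-0.9,-14.3,-9.8],"rot":[0,0,-18.9],"hand":1},
    {"translation":[-0.9,-14.3,-9.8],"rot":[0,0,-18.9],"hand":1},
    {"translation":[-0.9,-14.3,-9.8],"rot":[0,0,-18.9],"hand":1},
  ],
)

```text
t: 12.83
eef_pos: [0.5457, 0.2214, 0.1725]
ee_rot: [3.141, 0.001, 0.264]
force: [-0.1, 0.8, -2.2]
width: 0.007
gripper_force: 60.0
```

Request:
move_arm(
  rows=[
    {"translation":[0,0.5,0],"rot":[-7,0,0],"hand":1},
    {"translation":[0,0.8,0],"rot":[-14,0,0],"hand":1},
    {"translation":[0,1,-0.2],"rot":[-20,0,0],"hand":1},
    {"translation":[0,1,-0.2],"rot":[-20,0,0],"hand":1},
  ],
)

```text
t: 13.17
eef_pos: [0.548, 0.2105, 0.1738]
ee_rot: [2.784, 0.002, 0.265]
force: [-0.5, -0.7, -3.6]
width: 0.0073
gripper_force: 60.0
```

```bash
python3 - <<'E' 2>/dev/null
from h import *
s=arm.get_state(); print(s['eef_pos'],s['ee_rot'],s['q'],s['gripper_force'],s['width'])
g=(.546,.22,.20)
for t in (-45,-70,-97): plan([(g,tilt(15,t))])
E
```

```text
[0.54796932 0.21048811 0.17378506] [2.78367806e+00 2.49206870e-03 2.65021214e-01] [ 0.88857728  0.31109063 -0.33816922  0.31422788 -1.1572794   0.78636785] 60.009684562683105 0.007284677614514224
T [ 0.1  1.2 -0.2] R [-24.5   0.    0.2] rows>= 4.0
T [ 0.   2.1 -1. ] R [-49.5  -0.    0.2] rows>= 7.0
T [ 0.   2.7 -2.1] R [-76.5  -0.1   0.2] rows>= 11.0
```

```bash
python3 - <<'E' 2>/dev/null
from h import *
g=(.553,.192,.20)
for t in (-45,-65,-80,-97): plan([(g,tilt(15,t))])
print('rel'); plan([(g,tilt(15,-70)),(g,tilt(15,-85)),(g,tilt(15,-100))],start=(g,tilt(15,-65)))
plan([(g,tilt(15,-97))],start=(g,tilt(15,-65)))
E
```

```text
T [-0.   3.9  0.8] R [-24.5   0.    0.2] rows>= 4.0
T [-0.   4.7  0.2] R [-44.5  -0.    0.2] rows>= 7.0
T [-0.   5.1 -0.4] R [-59.5  -0.1   0.2] rows>= 9.0
T [-0.   5.4 -1.1] R [-76.5  -0.1   0.2] rows>= 11.0
rel
T [-0.   0.2 -0. ] R [-5. -0.  0.] rows>= 1.0
T [ 0.   0.7 -0.1] R [-15.   0.  -0.] rows>= 3.0
T [-0.   0.7 -0.1] R [-15.   0.   0.] rows>= 3.0
T [-0.   1.5 -0.4] R [-32.  -0.   0.] rows>= 5.0
```

Request:
move_arm(
  rows=[
    {"translation":[0,2,0.8],"rot":[-6,0,0.2],"hand":1},
    {"translation":[0,3,0.8],"rot":[-12,0,0.2],"hand":1},
    {"translation":[0,3.6,0.8],"rot":[-18,0,0.2],"hand":1},
    {"translation":[0,3.9,0.8],"rot":[-24.5,0,0.2],"hand":1},
    {"translation":[0,4.2,0.6],"rot":[-31,0,0.2],"hand":1},
    {"translation":[0,4.5,0.4],"rot":[-38,0,0.2],"hand":1},
    {"translation":[0,4.7,0.2],"rot":[-44.5,0,0.2],"hand":1},
    {"translation":[0,4.7,0.2],"rot":[-44.5,0,0.2],"hand":1},
  ],
)

```text
t: 13.83
eef_pos: [0.5596, 0.1662, 0.186]
ee_rot: [2.005, 0.005, 0.26]
force: [-0.3, 0.0, -3.6]
width: 0.0072
gripper_force: 60.1
```

Request:
move_arm(
  rows=[
    {"translation":[0,0.2,0],"rot":[-4,0,0],"hand":1},
    {"translation":[0,0.4,0],"rot":[-8,0,0],"hand":1},
    {"translation":[0,0.6,-0.1],"rot":[-12,0,0],"hand":1},
    {"translation":[0,0.8,-0.1],"rot":[-16,0,0],"hand":1},
    {"translation":[0,1,-0.2],"rot":[-20,0,0],"hand":1},
    {"translation":[0,1.2,-0.3],"rot":[-25,0,0],"hand":1},
    {"translation":[0,1.4,-0.4],"rot":[-30,0,0],"hand":1},
    {"translation":[0,1.5,-0.4],"rot":[-32,0,0],"hand":1},
  ],
)

```text
t: 14.5
eef_pos: [0.561, 0.1628, 0.2037]
ee_rot: [1.455, 0.0, 0.257]
force: [-0.3, -0.6, -1.5]
width: 0.0071
gripper_force: 60.1
```

```bash
python3 - <<'E' 2>/dev/null
from h import *
s=arm.get_state(); print(s['eef_pos'],np.degrees(s['ee_rot']),s['q'],s['gripper_force'],s['width'])
im,d=arm.grab_frame('top'); cv2.imwrite('pics/t7.png',cv2.resize(im[130:310,90:330],None,fx=3.3,fy=3.3)[...,::-1])
plan([((.553,.192,.20),tilt(15,-97))])
E
```

```text
[0.56100002 0.16278596 0.20367733] [8.33652330e+01 2.67845385e-02 1.47224080e+01] [ 1.04716077  0.87852416 -0.48072362  0.80980461 -1.83500282  0.15415337] 60.07520020008087 0.007123173593611201
T [ 0.   0.1 -0.3] R [-0.3  0.3  0.1] rows>= 1.0
```

View pics/t7.png

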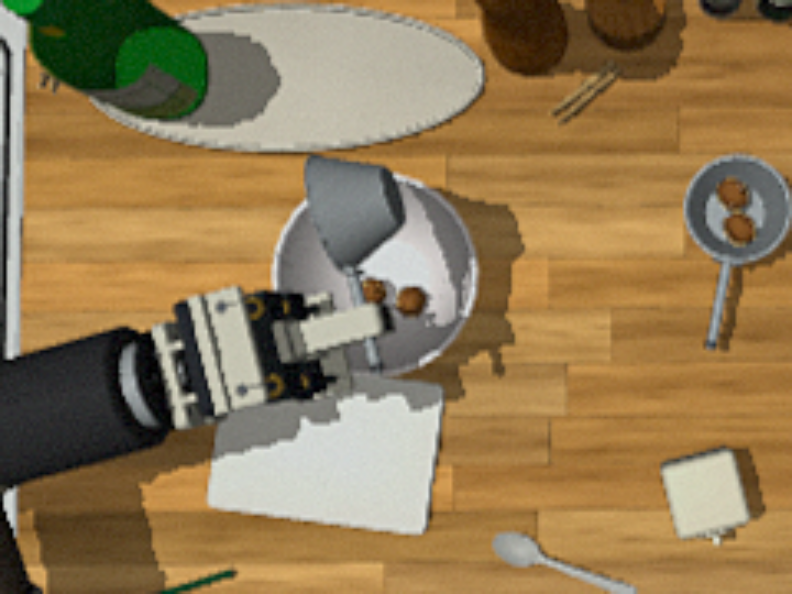

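```bash
cat >> h.py <<'E'
TC=np.array([.452,.268]); TH=25
def tg(z,c=TC,h=TH): return (*(np.array(c)-.08*np.array([np.cos(np.radians(h)),np.sin(np.radians(h))])),z)
E
python3 - <<'E' 2>/dev/null
from h import *
im,d=arm.grab_frame('top'); W=cloud('top',d); print(W[222:232:3,197:204].round(3))
g=(.553,.192,.20)
plan([(g,tilt(15,-45)),(tg(.16),down(25)),(tg(.053),down(25))])
E
```

```text
[[[0.568 0.197 0.203]
  [0.568 0.195 0.202]
  [0.567 0.192 0.208]
  [0.568 0.191 0.201]
  [0.567 0.185 0.218]
  [0.567 0.182 0.219]
  [0.567 0.18  0.217]]

 [[0.56  0.194 0.216]
  [0.56  0.191 0.221]
  [0.56  0.189 0.22 ]
  [0.56  0.186 0.221]
  [0.56  0.184 0.221]
  [0.56  0.182 0.221]
  [0.56  0.179 0.222]]

 [[0.553 0.193 0.22 ]
  [0.553 0.191 0.22 ]
  [0.553 0.189 0.219]
  [0.553 0.186 0.22 ]
  [0.553 0.184 0.22 ]
  [0.553 0.182 0.219]
  [0.553 0.179 0.22 ]]

 [[0.546 0.193 0.222]
  [0.546 0.191 0.218]
  [0.546 0.189 0.22 ]
  [0.546 0.187 0.217]
  [0.546 0.184 0.22 ]
  [0.546 0.182 0.22 ]
  [0.546 0.179 0.22 ]]]
T [-0.  -2.2 -1.3] R [51.5  0.3 -0.1] rows>= 8.0
T [-15.7 -10.9  -4. ] R [44.9  3.9 -9.5] rows>= 7.0
T [ 0.  -0.  10.7] R [0. 0. 0.] rows>= 3.0
```

Request:
move_arm(
  rows=[
    {"translation":[0,-0.3,-0.1],"rot":[7,0,0],"hand":1},
    {"translation":[0,-0.7,-0.2],"rot":[14,0,0],"hand":1},
    {"translation":[0,-1.1,-0.4],"rot":[21,0,0],"hand":1},
    {"translation":[0,-1.4,-0.6],"rot":[28,0,0],"hand":1},
    {"translation":[0,-1.7,-0.8],"rot":[35,0,0],"hand":1},
    {"translation":[0,-2,-1],"rot":[42,0,0],"hand":1},
    {"translation":[0,-2.1,-1.2],"rot":[48,0,0],"hand":1},
    {"translation":[0,-2.2,-1.3],"rot":[51.5,0.3,-0.1],"hand":1},
  ],
)

```text
t: 15.27
eef_pos: [0.5592, 0.1755, 0.1849]
ee_rot: [2.371, -0.009, 0.266]
force: [0.2, 0.3, -1.1]
width: 0.0072
gripper_force: 60.0
```

Request:
move_arm(
  rows=[
    {"translation":[-2,-1.4,-0.5],"rot":[5.6,0.5,-1.2],"hand":1},
    {"translation":[-4,-2.8,-1],"rot":[11.2,1,-2.4],"hand":1},
    {"translation":[-6,-4.2,-1.5],"rot":[16.8,1.5,-3.6],"hand":1},
    {"translation":[-8,-5.6,-2],"rot":[22.4,2,-4.8],"hand":1},
    {"translation":[-10,-7,-2.5],"rot":[28,2.5,-6],"hand":1},
    {"translation":[-12,-8.4,-3],"rot":[33.6,3,-7.2],"hand":1},
    {"translation":[-14,-9.7,-3.5],"rot":[39.2,3.4,-8.4],"hand":1},
    {"translation":[-15.7,-10.9,-4],"rot":[44.9,3.9,-9.5],"hand":1},
  ],
)

```text
t: 15.93
eef_pos: [0.3785, 0.2363, 0.1347]
ee_rot: [-3.132, -0.009, 0.442]
force: [0.7, -1.6, -1.2]
width: 0.0069
gripper_force: 60.0
```

Request:
move_arm(
  rows=[
    {"translation":[0,0,0],"rot":[0,0,0],"hand":1},
    {"translation":[0,0,0],"rot":[0,0,0],"hand":1},
  ],
)

```text
t: 16.1
eef_pos: [0.3798, 0.235, 0.1349]
ee_rot: [-3.138, -0.008, 0.439]
force: [0.7, 0.3, -1.0]
width: 0.0072
gripper_force: 60.0
```

```bash
python3 - <<'E' 2>/dev/null
from h import *
plan([(tg(.054),down(25))])
s=arm.get_state(); print(s['eef_pos'],s['ee_rot'],s['q'])
for c in ['top','side']:
    im,d=arm.grab_frame(c)
    for r in arm.pinpoint('cup_c',c): print(c,round(r['p'],2),towld(c,r['point']).round(3))
    print(cups(c,[TC],d,z0=.16-.0435))
E
```

```text
T [-0.1  0.1 10.9] R [-0.2 -0.4  0.1] rows>= 3.0
[0.37981611 0.23496293 0.13485527] [-3.13762899 -0.00755404  0.43886027] [ 9.98512207e-01  4.50997559e-02 -5.91870442e-01  8.15390634e-04
 -9.25320425e-01  1.01067161e+00]
top 0.98 [ 0.653 -0.09   0.003]
top 0.8 [0.453 0.267 0.124]
top 0.58 [ 0.603 -0.192 -0.001]
top 0.56 [ 0.536 -0.329 -0.004]
[(array([0.4545, 0.2685]), 300, 0, np.float64(nan), np.float64(nan))]
side 0.96 [ 0.535 -0.327  0.001]
side 0.91 [0.454 0.268 0.116]
side 0.74 [ 0.658 -0.083 -0.   ]
side 0.68 [ 0.607 -0.196  0.001]
[(array([0.4535, 0.2718]), 259, 0, np.float64(nan), np.float64(nan))]
```

Request:
move_arm(
  rows=[
    {"translation":[-0.1,0.1,4],"rot":[-0.2,-0.4,0],"hand":1},
    {"translation":[-0.1,0.1,7.5],"rot":[-0.2,-0.4,0],"hand":1},
    {"translation":[-0.1,0.1,9.5],"rot":[-0.2,-0.4,0],"hand":1},
    {"translation":[-0.1,0.1,10.5],"rot":[-0.2,-0.4,0],"hand":1},
    {"translation":[-0.1,0.1,10.9],"rot":[-0.2,-0.4,0],"hand":1},
    {"translation":[-0.1,0.1,11.1],"rot":[-0.2,-0.4,0],"hand":1},
    {"translation":[-0.1,0.1,11.1],"rot":[-0.2,-0.4,0],"hand":1},
    {"translation":[-0.1,0.1,11.1],"rot":[-0.2,-0.4,0],"hand":1},
  ],
)

```text
t: 16.97
eef_pos: [0.3788, 0.2329, 0.0215]
ee_rot: [3.136, 0.007, 0.44]
force: [-2.9, -3.7, 7.7]
width: 0.0068
gripper_force: 60.0
```

Request:
move_arm(
  rows=[
    {"translation":[0,0,0],"rot":[0,0,0],"hand":0.6},
    {"translation":[0,0,0],"rot":[0,0,0],"hand":0.6},
    {"translation":[0,0,0],"rot":[0,0,0],"hand":0.6},
    {"translation":[0,0,0],"rot":[0,0,0],"hand":0.6},
    {"translation":[0,0,-4],"rot":[0,0,0],"hand":0.6},
    {"translation":[0,0,-8],"rot":[0,0,0],"hand":0.6},
    {"translation":[0,0,-11],"rot":[0,0,0],"hand":0.6},
    {"translation":[5,4,-12],"rot":[0,0,0],"hand":0.6},
  ],
)

```text
t: 17.63
eef_pos: [0.4186, 0.2282, 0.1443]
ee_rot: [-3.141, -0.004, 0.446]
force: [-0.1, 2.2, -0.5]
width: 0.0355
gripper_force: 0.0
```

```bash
python3 - <<'E' 2>/dev/null
from h import *
for c in ['top','side']:
    im,d=arm.grab_frame(c)
    print(c,cups(c,[TC],d,z0=.008)); 
    for o in cups(c,[(.651,-.0855),(.6036,-.1935),(.5313,-.325)],d): print(c,*o)
th=np.radians(-11.6); g=np.array([.6513,-.0856])-.08*np.array([np.cos(th),np.sin(th)]); print(g)
plan([((*g,.17),down(-11.6)),((*g,.0435),down(-11.6))])
E
```

```text
top [(array([0.453 , 0.2665]), 136, 174, np.float64(23.8), np.float64(1.5))]
top [ 0.6508 -0.087 ] 276 222 -11.6 1.9
top [ 0.6035 -0.1949] 266 297 -6.7 1.8
top [ 0.5313 -0.3261] 272 139 16.9 1.7
side [(array([0.4542, 0.2682]), 139, 16, np.float64(nan), np.float64(nan))]
side [ 0.6514 -0.0836] 183 148 -10.9 2.0
side [ 0.604  -0.1926] 188 243 -6.8 1.7
side [ 0.5315 -0.3238] 178 115 16.8 1.8
[ 0.57293398 -0.06951377]
T [ 0.9 33.1 -0.1] R [ 0.1 -0.1 36.8] rows>= 8.0
T [ 0.  -0.  12.7] R [0. 0. 0.] rows>= 4.0
```

Request:
move_arm(
  rows=[
    {"translation":[0.9,33.1,-0.1],"rot":[0,0,36.8],"hand":0.5},
    {"translation":[0.9,33.1,-0.1],"rot":[0,0,36.8],"hand":0.5},
    {"translation":[0.9,33.1,-0.1],"rot":[0,0,36.8],"hand":0.5},
    {"translation":[0.9,33.1,-0.1],"rot":[0,0,36.8],"hand":0.5},
    {"translation":[0.9,33.1,-0.1],"rot":[0,0,36.8],"hand":0.5},
    {"translation":[0.9,33.1,-0.1],"rot":[0,0,36.8],"hand":0.5},
    {"translation":[0.9,33.1,-0.1],"rot":[0,0,36.8],"hand":0.5},
    {"translation":[0.9,33.1,-0.1],"rot":[0,0,36.8],"hand":0.5},
  ],
)

```text
t: 18.4
eef_pos: [0.5693, -0.0731, 0.1397]
ee_rot: [3.136, 0.002, -0.203]
force: [1.6, 0.3, 0.6]
width: 0.0437
gripper_force: 0.0
```

Request:
move_arm(
  rows=[
    {"translation":[0,0,0],"rot":[0,0,0],"hand":0.5},
    {"translation":[0,0,0],"rot":[0,0,0],"hand":0.5},
  ],
)

```text
t: 18.57
eef_pos: [0.5688, -0.073, 0.139]
ee_rot: [3.135, 0.003, -0.206]
force: [-0.4, 1.1, -0.7]
width: 0.0439
gripper_force: 0.0
```

```bash
python3 - <<'E' 2>/dev/null
from h import *
g=(.573,-.0695)
plan([((*g,.0435),down(-11.6))])
E
```

```text
T [ 0.4 -0.5 12.3] R [ 0.4  0.2 -0.2] rows>= 3.0
```

Request:
move_arm(
  rows=[
    {"translation":[0.4,-0.5,0],"rot":[0.4,0.2,0],"hand":0.5},
    {"translation":[0.4,-0.5,4],"rot":[0.4,0.2,0],"hand":0.5},
    {"translation":[0.4,-0.5,7.5],"rot":[0.4,0.2,0],"hand":0.5},
    {"translation":[0.4,-0.5,10.5],"rot":[0.4,0.2,0],"hand":0.5},
    {"translation":[0.4,-0.5,12.3],"rot":[0.4,0.2,0],"hand":0.5},
    {"translation":[0.4,-0.5,12.3],"rot":[0.4,0.2,0],"hand":0.5},
    {"translation":[0.4,-0.5,12.3],"rot":[0.4,0.2,0],"hand":0.5},
  ],
)

```text
t: 19.15
eef_pos: [0.5727, -0.0662, 0.0166]
ee_rot: [-3.141, 0.0, -0.2]
force: [0.4, 0.2, 0.6]
width: 0.0437
gripper_force: 0.0
```

Request:
move_arm(
  rows=[
    {"translation":[0,0,0],"rot":[0,0,0],"hand":1},
    {"translation":[0,0,0],"rot":[0,0,0],"hand":1},
    {"translation":[0,0,0],"rot":[0,0,0],"hand":1},
    {"translation":[0,0,0],"rot":[0,0,0],"hand":1},
    {"translation":[0,0,0],"rot":[0,0,0],"hand":1},
    {"translation":[0,0,0],"rot":[0,0,0],"hand":1},
    {"translation":[0,0,0],"rot":[0,0,0],"hand":1},
    {"translation":[0,0,0],"rot":[0,0,0],"hand":1},
  ],
)

```text
t: 19.82
eef_pos: [0.573, -0.0677, 0.017]
ee_rot: [-3.141, -0.002, -0.203]
force: [-0.3, -0.7, 2.4]
width: 0.0073
gripper_force: 59.8
```

```bash
python3 - <<'E' 2>/dev/null
from h import *
s=arm.get_state(); p,r=s['eef_pos'],R.from_euler('xyz',s['ee_rot']); print(p,s['width'],s['gripper_force'])
im,d=arm.grab_frame('top'); W=cloud('top',d); m=(np.hypot(W[...,0]-.62,W[...,1]-.24)<.1)&(abs(W[...,2]-.066)<.006); print(cv2.minEnclosingCircle(W[m][:,:2].astype(np.float32)))
g=(.553,.192,.20)
plan([((.573,-.0695,.20),down(-11.6)),(g,down(15)),(g,tilt(15,-57)),(g,tilt(15,-97)),(g,tilt(15,-45))])
E
```

```text
[ 0.5730472  -0.06765476  0.01704115] 0.007304472977670824 59.805214405059814
((0.6126641035079956, 0.21780428290367126), 0.0813584253191948)
T [  0.1   0.2 -15.5] R [-0.1 -0.1 -0. ] rows>= 4.0
T [ -7.2 -25.2  -0. ] R [  0.    0.  -26.6] rows>= 7.0
T [ 0.   2.3 -1.3] R [-57.   0.   0.] rows>= 8.0
T [-0.   1.8 -0.7] R [-40.  -0.   0.] rows>= 6.0
T [ 0.  -2.2 -1.1] R [52.  0. -0.] rows>= 8.0
```

Request:
move_arm(
  rows=[
    {"translation":[0,0,-3],"rot":[0,0,0],"hand":1},
    {"translation":[0,0,-6],"rot":[0,0,0],"hand":1},
    {"translation":[0,0,-9.5],"rot":[0,0,0],"hand":1},
    {"translation":[0,0,-13],"rot":[0,0,0],"hand":1},
    {"translation":[0,0,-15.5],"rot":[0,0,0],"hand":1},
    {"translation":[0,0,-15.5],"rot":[0,0,0],"hand":1},
  ],
)

```text
t: 20.37
eef_pos: [0.5759, -0.0676, 0.1778]
ee_rot: [-3.138, -0.01, -0.202]
force: [0.8, -0.7, -1.7]
width: 0.0073
gripper_force: 59.8
```

```bash
cat >> h.py <<'E'
def bowl(n,d=None):
    if d is None: im,d=arm.grab_frame(n)
    W=cloud(n,d); m=(np.hypot(W[...,0]-.62,W[...,1]-.24)<.14)&(abs(W[...,2]-.066)<.005); P=W[m]
    s=least_squares(lambda p:np.hypot(P[:,0]-p[0],P[:,1]-p[1])-.083,(.62,.24),loss='soft_l1',f_scale=.002); return s.x.round(4),len(P)
E
python3 - <<'E' 2>/dev/null
from h import *
for n in ['top','side']:
    im,d=arm.grab_frame(n); print(n,bowl(n,d),cups(n,[(.4535,.2675)],d,z0=.008))
    for l in ['bowl','walnut_a1']:
        for r in arm.pinpoint(l,n): 
            if r['p']>.2: print(n,l,round(r['p'],2),towld(n,r['point']).round(3))
E
```

```text
top (array([0.5943, 0.2105]), 189) [(array([0.4535, 0.2675]), 0, 0, np.float64(nan), np.float64(nan))]
top bowl 0.86 [ 0.601  0.212 -0.005]
side (array([0.5973, 0.2139]), 445) [(array([0.4546, 0.2699]), 304, 122, np.float64(23.8), np.float64(1.8))]
side bowl 0.75 [0.598 0.213 0.003]
side bowl 0.42 [0.58  0.219 0.016]
side bowl 0.32 [0.455 0.269 0.008]
```

```bash
python3 - <<'E' 2>/dev/null
from h import *
g=(.528,.162,.20)
plan([(g,down(15)),(g,tilt(15,-57)),(g,tilt(15,-97)),(g,tilt(15,-45))])
E
```

```text
T [ -8.9 -21.6  -0.2] R [ -0.    0.1 -26.6] rows>= 6.0
T [ 0.   2.3 -1.3] R [-57.   0.   0.] rows>= 8.0
T [-0.   1.8 -0.7] R [-40.  -0.   0.] rows>= 6.0
T [ 0.  -2.2 -1.1] R [52.  0. -0.] rows>= 8.0
```

Request:
move_arm(
  rows=[
    {"translation":[-1.5,-3.6,0],"rot":[0,0,-4.4],"hand":1},
    {"translation":[-3,-7.2,0],"rot":[0,0,-8.9],"hand":1},
    {"translation":[-4.5,-10.8,-0.1],"rot":[0,0,-13.3],"hand":1},
    {"translation":[-6,-14.4,-0.2],"rot":[0,0,-17.8],"hand":1},
    {"translation":[-7.5,-18,-0.2],"rot":[0,0,-22.2],"hand":1},
    {"translation":[-8.9,-21.6,-0.2],"rot":[0,0.1,-26.6],"hand":1},
    {"translation":[-8.9,-21.6,-0.2],"rot":[0,0.1,-26.6],"hand":1},
    {"translation":[-8.9,-21.6,-0.2],"rot":[0,0.1,-26.6],"hand":1},
  ],
)

```text
t: 21.33
eef_pos: [0.5282, 0.1637, 0.1727]
ee_rot: [3.141, -0.001, 0.266]
force: [0.1, -1.2, -2.5]
width: 0.0074
gripper_force: 59.8
```

Request:
move_arm(
  rows=[
    {"translation":[0,0.3,0],"rot":[-7,0,0],"hand":1},
    {"translation":[0,0.7,-0.1],"rot":[-14,0,0],"hand":1},
    {"translation":[0,1,-0.2],"rot":[-21,0,0],"hand":1},
    {"translation":[0,1.3,-0.3],"rot":[-28,0,0],"hand":1},
    {"translation":[0,1.6,-0.5],"rot":[-35,0,0],"hand":1},
    {"translation":[0,1.9,-0.7],"rot":[-42,0,0],"hand":1},
    {"translation":[0,2.1,-1],"rot":[-49,0,0],"hand":1},
    {"translation":[0,2.3,-1.3],"rot":[-56,0,0],"hand":1},
  ],
)

```text
t: 22.0
eef_pos: [0.5355, 0.1396, 0.1871]
ee_rot: [2.159, -0.005, 0.262]
force: [-0.6, -0.2, -2.1]
width: 0.0075
gripper_force: 60.0
```

```bash
python3 - <<'E' 2>/dev/null
from h import *
g=(.528,.162,.20)
print(bowl('top'),bowl('side'))
plan([(g,tilt(15,-97))])
E
```

```text
(array([0.5951, 0.2112]), 354) (array([0.5956, 0.2127]), 145)
T [-0.   1.9 -0.8] R [-40.5  -0.1   0.2] rows>= 6.0
```

Request:
move_arm(
  rows=[
    {"translation":[0,0.2,0],"rot":[-4,0,0],"hand":1},
    {"translation":[0,0.4,-0.1],"rot":[-8,0,0],"hand":1},
    {"translation":[0,0.6,-0.1],"rot":[-12,0,0],"hand":1},
    {"translation":[0,0.8,-0.2],"rot":[-17,0,0],"hand":1},
    {"translation":[0,1.1,-0.3],"rot":[-22,0,0],"hand":1},
    {"translation":[0,1.3,-0.4],"rot":[-28,0,0],"hand":1},
    {"translation":[0,1.6,-0.6],"rot":[-34,0,0],"hand":1},
    {"translation":[0,1.9,-0.8],"rot":[-40.5,0,0],"hand":1},
  ],
)

```text
t: 22.77
eef_pos: [0.5365, 0.1354, 0.2072]
ee_rot: [1.457, -0.005, 0.26]
force: [0.6, -0.6, -1.2]
width: 0.0074
gripper_force: 60.0
```

Request:
move_arm(
  rows=[
    {"translation":[0,0,0],"rot":[0,0,0],"hand":1},
    {"translation":[0,0,0],"rot":[0,0,0],"hand":1},
    {"translation":[0,0,0],"rot":[0,0,0],"hand":1},
  ],
)

```text
t: 23.02
eef_pos: [0.5363, 0.1351, 0.2071]
ee_rot: [1.463, -0.004, 0.26]
force: [0.8, 0.2, -1.0]
width: 0.007
gripper_force: 60.0
```

```bash
python3 - <<'E' 2>/dev/null
from h import *
g=(.528,.162,.20)
im,d=arm.grab_frame('top'); cv2.imwrite('pics/t8.png',cv2.resize(im[130:310,90:330],None,fx=3.3,fy=3.3)[...,::-1])
c=TC=np.array([.4535,.268])
for n in ['top','side']: print(cups(n,[TC],z0=.008))
plan([(g,tilt(15,-45)),(tg(.16,c,24),down(24))])
E
```

```text
[(array([0.4561, 0.2673]), 169, 109, np.float64(23.6), np.float64(1.8))]
[(array([0.4546, 0.2701]), 250, 71, np.float64(24.2), np.float64(2.0))]
T [-0.1 -2.7 -1.1] R [51.2 -0.1 -0.4] rows>= 8.0
T [-12.4 -12.5  -5.7] R [44.9  3.5 -8.5] rows>= 7.0
```

View pics/t8.png

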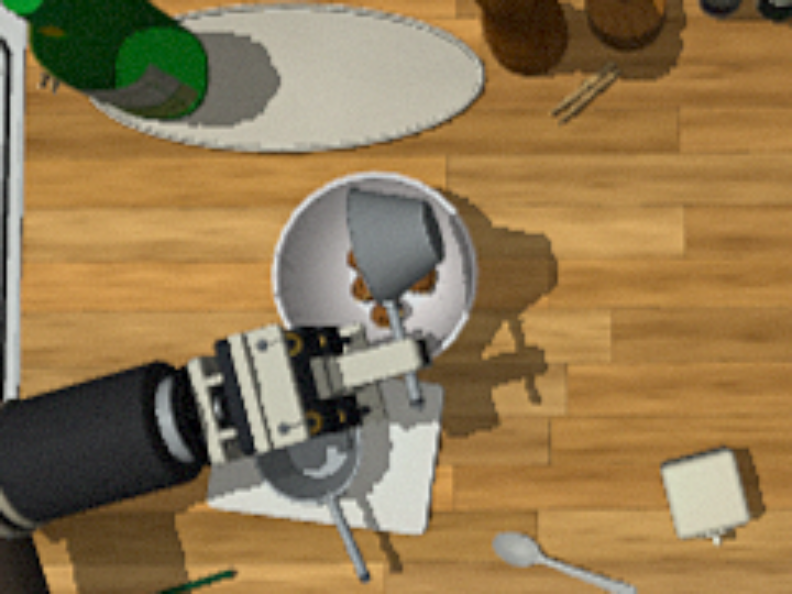

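Request:
move_arm(
  rows=[
    {"translation":[0,-0.4,-0.1],"rot":[7,0,0],"hand":1},
    {"translation":[0,-0.8,-0.2],"rot":[14,0,0],"hand":1},
    {"translation":[0,-1.2,-0.3],"rot":[21,0,0],"hand":1},
    {"translation":[0,-1.6,-0.4],"rot":[28,0,0],"hand":1},
    {"translation":[0,-2,-0.6],"rot":[35,0,0],"hand":1},
    {"translation":[0,-2.4,-0.8],"rot":[42,0,0],"hand":1},
    {"translation":[0,-2.6,-1],"rot":[48,0,0],"hand":1},
    {"translation":[0,-2.7,-1.1],"rot":[51.2,-0.1,-0.4],"hand":1},
  ],
)

```text
t: 23.83
eef_pos: [0.5342, 0.1441, 0.1825]
ee_rot: [2.363, -0.003, 0.263]
force: [0.3, -0.2, -1.9]
width: 0.0073
gripper_force: 59.9
```

Request:
move_arm(
  rows=[
    {"translation":[-1.5,-1.5,-0.8],"rot":[5.6,0.4,-1.1],"hand":1},
    {"translation":[-3,-3.1,-1.4],"rot":[11.2,0.9,-2.1],"hand":1},
    {"translation":[-4.6,-4.7,-2.2],"rot":[16.8,1.3,-3.2],"hand":1},
    {"translation":[-6.2,-6.2,-2.9],"rot":[22.4,1.7,-4.2],"hand":1},
    {"translation":[-7.8,-7.8,-3.6],"rot":[28,2.2,-5.3],"hand":1},
    {"translation":[-9.3,-9.4,-4.3],"rot":[33.6,2.6,-6.4],"hand":1},
    {"translation":[-10.9,-11,-5],"rot":[39.2,3,-7.4],"hand":1},
    {"translation":[-12.4,-12.5,-5.7],"rot":[44.9,3.5,-8.5],"hand":1},
  ],
)

```text
t: 24.5
eef_pos: [0.3797, 0.2363, 0.1329]
ee_rot: [-3.139, -0.001, 0.42]
force: [-0.6, -0.6, -2.3]
width: 0.0072
gripper_force: 59.8
```

Request:
move_arm(
  rows=[
    {"translation":[0,0,0],"rot":[0,0,0],"hand":1},
    {"translation":[0,0,0],"rot":[0,0,0],"hand":1},
    {"translation":[0,0,0],"rot":[0,0,0],"hand":1},
  ],
)

```text
t: 24.75
eef_pos: [0.3813, 0.2352, 0.1323]
ee_rot: [3.137, 0.002, 0.419]
force: [1.1, 0.0, -1.9]
width: 0.0072
gripper_force: 59.8
```

```bash
python3 - <<'E' 2>/dev/null
from h import *
C=np.array([.4548,.2685])
plan([(tg(.16,C,24),down(24)),(tg(.066,C,24),down(24))])
s=arm.get_state(); print(s['eef_pos'],s['ee_rot'])
for c in ['top','side']:
    im,d=arm.grab_frame(c)
    for r in arm.pinpoint('cup_c',c):
        w=towld(c,r['point'])
        if w[1]>.1: print(c,round(r['p'],2),w.round(3))
    print(cups(c,[C],d,z0=s['eef_pos'][2]+.028-.0435))
    im,d=arm.grab_frame(c)
E
```

```text
T [ 0.1 -0.1  0. ] R [ 0.3  0.1 -0. ] rows>= 1.0
T [ 0.  -0.   9.4] R [0. 0. 0.] rows>= 3.0
[0.38130666 0.2351884  0.13229851] [3.13718136e+00 1.66634074e-03 4.18702949e-01]
top 0.92 [0.455 0.265 0.114]
top 0.81 [0.452 0.266 0.013]
[(array([0.4565, 0.2682]), 213, 0, np.float64(nan), np.float64(nan))]
side 0.65 [0.459 0.269 0.111]
side 0.65 [0.454 0.268 0.006]
[(array([0.4557, 0.2702]), 134, 0, np.float64(nan), np.float64(nan))]
```

Request:
move_arm(
  rows=[
    {"translation":[0,-0.1,3],"rot":[0.3,0,0],"hand":1},
    {"translation":[0,-0.1,5.5],"rot":[0.3,0,0],"hand":1},
    {"translation":[0,-0.1,7.5],"rot":[0.3,0,0],"hand":1},
    {"translation":[0,-0.1,8.5],"rot":[0.3,0,0],"hand":1},
    {"translation":[0,-0.1,9.1],"rot":[0.3,0,0],"hand":1},
    {"translation":[0,-0.1,9.5],"rot":[0.3,0,0],"hand":1},
    {"translation":[0,-0.1,9.5],"rot":[0.3,0,0],"hand":1},
    {"translation":[0,-0.1,9.5],"rot":[0.3,0,0],"hand":1},
  ],
)

```text
t: 25.72
eef_pos: [0.379, 0.2338, 0.0356]
ee_rot: [3.139, 0.008, 0.419]
force: [-7.2, -4.7, 10.7]
width: 0.0071
gripper_force: 60.3
```

Request:
move_arm(
  rows=[
    {"translation":[0,0,0],"rot":[0,0,0],"hand":0.6},
    {"translation":[0,0,0],"rot":[0,0,0],"hand":0.6},
    {"translation":[0,0,0],"rot":[0,0,0],"hand":0.6},
    {"translation":[0,0,0],"rot":[0,0,0],"hand":0.6},
    {"translation":[0,0,-4],"rot":[0,0,0],"hand":0.6},
    {"translation":[0,0,-8],"rot":[0,0,0],"hand":0.6},
    {"translation":[0,0,-11],"rot":[0,0,0],"hand":0.6},
    {"translation":[4,4,-12],"rot":[0,0,0],"hand":0.6},
  ],
)

```text
t: 26.38
eef_pos: [0.4183, 0.225, 0.1591]
ee_rot: [-3.137, -0.004, 0.425]
force: [-0.3, 1.4, 0.3]
width: 0.0352
gripper_force: 0.0
```

```bash
python3 - <<'E' 2>/dev/null
from h import *
for c in ['top','side']:
    im,d=arm.grab_frame(c)
    print(c,cups(c,[(.455,.2685)],d,z0=.02),bowl(c,d)); 
    for o in cups(c,[(.6036,-.1935),(.5313,-.325)],d): print(c,*o)
th=np.radians(-6.8); g=np.array([.6037,-.1937])-.08*np.array([np.cos(th),np.sin(th)]); print(g)
plan([((*g,.17),down(-6.8)),((*g,.0435),down(-6.8))])
E
```

```text
top [(array([0.4551, 0.2665]), 151, 219, np.float64(23.5), np.float64(1.4))] (array([0.5962, 0.2117]), 538)
top [ 0.6034 -0.195 ] 277 118 -6.8 1.8
top [ 0.5311 -0.3261] 276 142 16.8 1.7
side [(array([0.4558, 0.2679]), 153, 70, np.float64(nan), np.float64(nan))] (array([0.5944, 0.2127]), 386)
side [ 0.6038 -0.1922] 192 82 -6.3 1.9
side [ 0.5313 -0.3244] 185 117 16.7 2.0
[ 0.52426276 -0.18422768]
T [-7.2 41.2  1.3] R [-0.1 -0.1 30.8] rows>= 11.0
T [ 0.  -0.  12.7] R [0. 0. 0.] rows>= 4.0
```

Request:
move_arm(
  rows=[
    {"translation":[-7.2,41.2,1.3],"rot":[0,0,30.8],"hand":0.5},
    {"translation":[-7.2,41.2,1.3],"rot":[0,0,30.8],"hand":0.5},
    {"translation":[-7.2,41.2,1.3],"rot":[0,0,30.8],"hand":0.5},
    {"translation":[-7.2,41.2,1.3],"rot":[0,0,30.8],"hand":0.5},
    {"translation":[-7.2,41.2,1.3],"rot":[0,0,30.8],"hand":0.5},
    {"translation":[-7.2,41.2,1.3],"rot":[0,0,30.8],"hand":0.5},
    {"translation":[-7.2,41.2,1.3],"rot":[0,0,30.8],"hand":0.5},
    {"translation":[-7.2,41.2,1.3],"rot":[0,0,30.8],"hand":0.5},
  ],
)

```text
t: 27.15
eef_pos: [0.5002, -0.1041, 0.1426]
ee_rot: [3.14, 0.004, -0.119]
force: [1.2, 0.7, -0.2]
width: 0.0434
gripper_force: 0.0
```

```bash
python3 - <<'E' 2>/dev/null
from h import *
g=(.5243,-.1843)
plan([((*g,.17),down(-6.8)),((*g,.0435),down(-6.8))])
E
```

```text
T [3.3 7.7 0.1] R [0.1 0.2 0. ] rows>= 3.0
T [ 0.  -0.  12.7] R [0. 0. 0.] rows>= 4.0
```

Request:
move_arm(
  rows=[
    {"translation":[3.3,7.7,0.1],"rot":[0,0.2,0],"hand":0.5},
    {"translation":[3.3,7.7,0.1],"rot":[0,0.2,0],"hand":0.5},
    {"translation":[3.3,7.7,0.1],"rot":[0,0.2,0],"hand":0.5},
    {"translation":[3.3,7.7,0.1],"rot":[0,0.2,0],"hand":0.5},
    {"translation":[3.3,7.7,0.1],"rot":[0,0.2,0],"hand":0.5},
  ],
)

```text
t: 27.57
eef_pos: [0.5231, -0.1827, 0.141]
ee_rot: [3.14, 0.002, -0.12]
force: [-0.5, 0.9, 0.0]
width: 0.0438
gripper_force: 0.0
```

```bash
python3 - <<'E' 2>/dev/null
from h import *
g=(.5243,-.1843)
plan([((*g,.0435),down(-6.8))])
E
```

```text
T [ 0.2  0.1 12.6] R [ 0.1  0.1 -0.1] rows>= 4.0
```

Request:
move_arm(
  rows=[
    {"translation":[0.2,0.1,4],"rot":[0,0,0],"hand":0.5},
    {"translation":[0.2,0.1,7.5],"rot":[0,0,0],"hand":0.5},
    {"translation":[0.2,0.1,10.5],"rot":[0,0,0],"hand":0.5},
    {"translation":[0.2,0.1,12],"rot":[0,0,0],"hand":0.5},
    {"translation":[0.2,0.1,12.6],"rot":[0,0,0],"hand":0.5},
    {"translation":[0.2,0.1,12.6],"rot":[0,0,0],"hand":0.5},
    {"translation":[0.2,0.1,12.6],"rot":[0,0,0],"hand":0.5},
  ],
)

```text
t: 28.15
eef_pos: [0.5262, -0.1832, 0.0166]
ee_rot: [3.139, -0.0, -0.117]
force: [0.4, -0.0, -0.0]
width: 0.0439
gripper_force: 0.0
```

Request:
move_arm(
  rows=[
    {"translation":[0,0,0],"rot":[0,0,0],"hand":1},
    {"translation":[0,0,0],"rot":[0,0,0],"hand":1},
    {"translation":[0,0,0],"rot":[0,0,0],"hand":1},
    {"translation":[0,0,0],"rot":[0,0,0],"hand":1},
    {"translation":[0,0,0],"rot":[0,0,0],"hand":1},
    {"translation":[0,0,0],"rot":[0,0,0],"hand":1},
    {"translation":[0,0,0],"rot":[0,0,0],"hand":1},
    {"translation":[0,0,0],"rot":[0,0,0],"hand":1},
  ],
)

```text
t: 28.82
eef_pos: [0.5253, -0.1842, 0.0157]
ee_rot: [3.139, 0.001, -0.119]
force: [-0.7, -0.7, 0.9]
width: 0.0074
gripper_force: 59.9
```

Request:
move_arm(
  rows=[
    {"translation":[0,0,-3],"rot":[0,0,0],"hand":1},
    {"translation":[0,0,-6],"rot":[0,0,0],"hand":1},
    {"translation":[0,0,-9.5],"rot":[0,0,0],"hand":1},
    {"translation":[0,0,-13],"rot":[0,0,0],"hand":1},
    {"translation":[0,0,-15.5],"rot":[0,0,0],"hand":1},
    {"translation":[0,0,-15.5],"rot":[0,0,0],"hand":1},
  ],
)

```text
t: 29.32
eef_pos: [0.5284, -0.1842, 0.1765]
ee_rot: [3.139, -0.008, -0.118]
force: [1.1, -0.0, -0.8]
width: 0.007
gripper_force: 59.9
```

```bash
python3 - <<'E' 2>/dev/null
from h import *
for c in ['top','side']:
    im,d=arm.grab_frame(c); print(bowl(c,d),cups(c,[(.455,.268)],d,z0=.02),cups(c,[(.6037,-.194)],d,z0=.16))
g=(.528,.162,.20)
plan([(g,down(15))])
E
```

```text
(array([0.5953, 0.2103]), 472) [(array([0.4563, 0.267 ]), 293, 285, np.float64(23.6), np.float64(1.9))] [(array([ 0.6054, -0.1927]), 209, 0, np.float64(nan), np.float64(nan))]
(array([0.5957, 0.2147]), 515) [(array([0.4563, 0.2698]), 317, 218, np.float64(22.7), np.float64(1.8))] [(array([ 0.6037, -0.194 ]), 0, 40, np.float64(-11.0), np.float64(5.5))]
T [ -3.9 -34.3  -0.1] R [  0.1  -0.  -21.8] rows>= 9.0
```

Request:
move_arm(
  rows=[
    {"translation":[-0.5,-3.5,0],"rot":[0,0,-2.6],"hand":1},
    {"translation":[-1,-7.5,0],"rot":[0,0,-5.2],"hand":1},
    {"translation":[-1.4,-11.5,0],"rot":[0,0,-7.8],"hand":1},
    {"translation":[-1.8,-15.5,0],"rot":[0,0,-10.4],"hand":1},
    {"translation":[-2.3,-19.5,0],"rot":[0,0,-13],"hand":1},
    {"translation":[-2.7,-23.5,0],"rot":[0,0,-15.6],"hand":1},
    {"translation":[-3.1,-27.5,0],"rot":[0,0,-18.2],"hand":1},
    {"translation":[-3.5,-31,-0.1],"rot":[0,0,-20.4],"hand":1},
  ],
)

```text
t: 30.08
eef_pos: [0.5259, 0.1301, 0.1689]
ee_rot: [3.139, 0.005, 0.24]
force: [1.5, 0.3, -1.4]
width: 0.007
gripper_force: 59.9
```

Request:
move_arm(
  rows=[
    {"translation":[0,0,0],"rot":[0,0,0],"hand":1},
    {"translation":[0,0,0],"rot":[0,0,0],"hand":1},
  ],
)

```text
t: 30.25
eef_pos: [0.5262, 0.1297, 0.1689]
ee_rot: [3.139, 0.005, 0.24]
force: [-0.2, -0.1, -1.7]
width: 0.0068
gripper_force: 59.9
```

```bash
python3 - <<'E' 2>/dev/null
from h import *
g=(.528,.162,.20)
plan([(g,tilt(15,-57)),(g,tilt(15,-97)),(g,tilt(15,-45))])
E
```

```text
T [ 1.  -0.7 -1.6] R [-56.9   0.9  -1. ] rows>= 8.0
T [-0.   1.8 -0.7] R [-40.  -0.   0.] rows>= 6.0
T [ 0.  -2.2 -1.1] R [52.  0. -0.] rows>= 8.0
```

Request:
move_arm(
  rows=[
    {"translation":[0.9,-2.5,-0.3],"rot":[-7,0,-1],"hand":1},
    {"translation":[1,-2.4,-0.4],"rot":[-14,0,-1],"hand":1},
    {"translation":[1,-2.1,-0.5],"rot":[-21,0.3,-1],"hand":1},
    {"translation":[1,-1.8,-0.6],"rot":[-28,0.4,-1],"hand":1},
    {"translation":[1,-1.5,-0.8],"rot":[-35,0.5,-1],"hand":1},
    {"translation":[1,-1.2,-1],"rot":[-42,0.6,-1],"hand":1},
    {"translation":[1,-0.9,-1.3],"rot":[-49,0.8,-1],"hand":1},
    {"translation":[1,-0.7,-1.6],"rot":[-56,0.9,-1],"hand":1},
  ],
)

```text
t: 30.92
eef_pos: [0.5356, 0.1367, 0.1868]
ee_rot: [2.157, -0.004, 0.259]
force: [0.1, 0.3, -2.0]
width: 0.0071
gripper_force: 60.0
```

Request:
move_arm(
  rows=[
    {"translation":[0,0.2,0],"rot":[-4,0,0],"hand":1},
    {"translation":[0,0.4,-0.1],"rot":[-8,0,0],"hand":1},
    {"translation":[0,0.6,-0.1],"rot":[-12,0,0],"hand":1},
    {"translation":[0,0.8,-0.2],"rot":[-17,0,0],"hand":1},
    {"translation":[0,1.1,-0.3],"rot":[-22,0,0],"hand":1},
    {"translation":[0,1.3,-0.4],"rot":[-28,0,0],"hand":1},
    {"translation":[0,1.6,-0.6],"rot":[-34,0,0],"hand":1},
    {"translation":[0,1.9,-0.8],"rot":[-40.5,0,0],"hand":1},
  ],
)

```text
t: 31.58
eef_pos: [0.5368, 0.1331, 0.2067]
ee_rot: [1.452, -0.003, 0.259]
force: [0.0, -0.5, -1.1]
width: 0.0071
gripper_force: 60.1
```

Request:
move_arm(
  rows=[
    {"translation":[0,0,0],"rot":[0,0,0],"hand":1},
    {"translation":[0,0,0],"rot":[0,0,0],"hand":1},
    {"translation":[0,0,0],"rot":[0,0,0],"hand":1},
  ],
)

```text
t: 31.83
eef_pos: [0.5368, 0.1329, 0.2068]
ee_rot: [1.459, -0.004, 0.258]
force: [0.3, 0.2, -2.4]
width: 0.0071
gripper_force: 60.1
```

```bash
python3 - <<'E' 2>/dev/null
from h import *
g=(.528,.162,.20)
im,d=arm.grab_frame('top'); cv2.imwrite('pics/t9.png',cv2.resize(im[130:310,90:330],None,fx=3.3,fy=3.3)[...,::-1])
print(bowl('top'),bowl('side'))
C=np.array([.456,.268])
for n in ['top','side']: print(cups(n,[C],z0=.02))
s=arm.get_state(); print(s['eef_pos'],s['ee_rot'])
plan([(g,tilt(15,-45)),(tg(.16,C,24),down(24))])
E
```

```text
(array([0.5949, 0.2112]), 356) (array([0.5938, 0.2138]), 253)
[(array([0.458 , 0.2672]), 168, 129, np.float64(23.2), np.float64(1.9))]
[(array([0.4566, 0.27  ]), 227, 79, np.float64(23.0), np.float64(2.1))]
[0.53658788 0.13356886 0.20850422] [ 1.45948747 -0.00665683  0.25906866]
T [-0.1 -2.7 -1.3] R [51.4  0.  -0.4] rows>= 8.0
T [-12.1 -12.5  -5.7] R [44.9  3.5 -8.5] rows>= 7.0
```

View pics/t9.png

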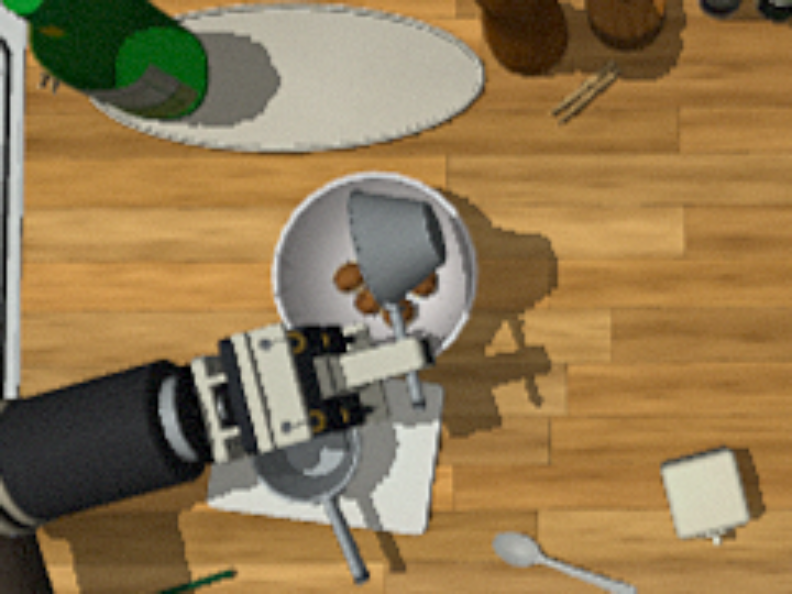

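Request:
move_arm(
  rows=[
    {"translation":[0,-0.4,-0.1],"rot":[7,0,0],"hand":1},
    {"translation":[0,-0.8,-0.2],"rot":[14,0,0],"hand":1},
    {"translation":[0,-1.2,-0.3],"rot":[21,0,0],"hand":1},
    {"translation":[0,-1.6,-0.5],"rot":[28,0,0],"hand":1},
    {"translation":[0,-2,-0.7],"rot":[35,0,0],"hand":1},
    {"translation":[0,-2.4,-0.9],"rot":[42,0,0],"hand":1},
    {"translation":[0,-2.6,-1.1],"rot":[48,0,0],"hand":1},
    {"translation":[-0.1,-2.7,-1.3],"rot":[51.4,0,-0.4],"hand":1},
  ],
)

```text
t: 32.75
eef_pos: [0.5333, 0.1433, 0.1816]
ee_rot: [2.363, -0.003, 0.261]
force: [-0.8, -0.4, -1.2]
width: 0.0073
gripper_force: 60.0
```

Request:
move_arm(
  rows=[
    {"translation":[-1.5,-1.5,-0.8],"rot":[5.6,0.4,-1.1],"hand":1},
    {"translation":[-3,-3.1,-1.4],"rot":[11.2,0.9,-2.1],"hand":1},
    {"translation":[-4.6,-4.7,-2.2],"rot":[16.8,1.3,-3.2],"hand":1},
    {"translation":[-6.2,-6.2,-2.9],"rot":[22.4,1.7,-4.2],"hand":1},
    {"translation":[-7.8,-7.8,-3.6],"rot":[28,2.2,-5.3],"hand":1},
    {"translation":[-9.3,-9.4,-4.3],"rot":[33.6,2.6,-6.4],"hand":1},
    {"translation":[-10.8,-11,-5],"rot":[39.2,3,-7.4],"hand":1},
    {"translation":[-12.1,-12.5,-5.7],"rot":[44.9,3.5,-8.5],"hand":1},
  ],
)

```text
t: 33.42
eef_pos: [0.3815, 0.2364, 0.132]
ee_rot: [-3.138, -0.0, 0.419]
force: [0.4, -1.0, -2.4]
width: 0.0071
gripper_force: 59.9
```

Request:
move_arm(
  rows=[
    {"translation":[0,0,0],"rot":[0,0,0],"hand":1},
    {"translation":[0,0,0],"rot":[0,0,0],"hand":1},
    {"translation":[0,0,0],"rot":[0,0,0],"hand":1},
  ],
)

```text
t: 33.67
eef_pos: [0.3834, 0.2354, 0.1317]
ee_rot: [3.138, 0.002, 0.417]
force: [0.5, 0.7, -1.6]
width: 0.0072
gripper_force: 59.9
```

```bash
python3 - <<'E' 2>/dev/null
from h import *
C=np.array([.456,.2682])
plan([(tg(.16,C,24),down(24)),(tg(.0765,C,24),down(24))])
s=arm.get_state(); print(s['eef_pos'],s['ee_rot'])
for c in ['top','side']:
    im,d=arm.grab_frame(c)
    for l in ['cup_c','walnut_a1']:
      for r in arm.pinpoint(l,c):
        w=towld(c,r['point'])
        if w[1]>.1 and r['p']>.2: print(c,l,round(r['p'],2),w.round(3))
    print(cups(c,[C],d,z0=s['eef_pos'][2]+.028-.0435))
E
```

```text
T [-0. -0. -0.] R [ 0.2  0.1 -0.1] rows>= 1.0
T [ 0.  -0.   8.4] R [0. 0. 0.] rows>= 3.0
[0.38338983 0.2354139  0.13171081] [3.13765861e+00 1.55822559e-03 4.17438215e-01]
top cup_c 0.71 [0.458 0.271 0.114]
top cup_c 0.54 [0.456 0.266 0.021]
top walnut_a1 0.62 [0.626 0.22  0.011]
top walnut_a1 0.57 [0.606 0.206 0.016]
[(array([0.4567, 0.2677]), 238, 0, np.float64(nan), np.float64(nan))]
side cup_c 0.69 [0.458 0.267 0.119]
side cup_c 0.55 [0.46  0.272 0.021]
side walnut_a1 0.56 [0.629 0.218 0.015]
side walnut_a1 0.55 [0.601 0.211 0.021]
[(array([0.4561, 0.2696]), 182, 0, np.float64(nan), np.float64(nan))]
```

Request:
move_arm(
  rows=[
    {"translation":[0,0,3],"rot":[0.2,0,0],"hand":1},
    {"translation":[0,0,5],"rot":[0.2,0,0],"hand":1},
    {"translation":[0,0,6.5],"rot":[0.2,0,0],"hand":1},
    {"translation":[0,0,7.4],"rot":[0.2,0,0],"hand":1},
    {"translation":[0,0,8],"rot":[0.2,0,0],"hand":1},
    {"translation":[0,0,8.3],"rot":[0.2,0,0],"hand":1},
    {"translation":[0,0,8.3],"rot":[0.2,0,0],"hand":1},
    {"translation":[0,0,8.3],"rot":[0.2,0,0],"hand":1},
  ],
)

```text
t: 34.63
eef_pos: [0.3817, 0.2336, 0.0481]
ee_rot: [3.14, 0.007, 0.418]
force: [-9.2, -5.8, 14.9]
width: 0.0074
gripper_force: 60.1
```

Request:
move_arm(
  rows=[
    {"translation":[0,0,0],"rot":[0,0,0],"hand":0.6},
    {"translation":[0,0,0],"rot":[0,0,0],"hand":0.6},
    {"translation":[0,0,0],"rot":[0,0,0],"hand":0.6},
    {"translation":[0,0,0],"rot":[0,0,0],"hand":0.6},
    {"translation":[0,0,-4],"rot":[0,0,0],"hand":0.6},
    {"translation":[0,0,-8],"rot":[0,0,0],"hand":0.6},
    {"translation":[0,0,-11],"rot":[0,0,0],"hand":0.6},
    {"translation":[4,4,-12],"rot":[0,0,0],"hand":0.6},
  ],
)

```text
t: 35.3
eef_pos: [0.4208, 0.2246, 0.1712]
ee_rot: [-3.137, -0.006, 0.424]
force: [0.3, 1.5, -0.5]
width: 0.035
gripper_force: 0.0
```

```bash
python3 - <<'E' 2>/dev/null
from h import *
for c in ['top','side']:
    im,d=arm.grab_frame(c)
    print(c,cups(c,[(.456,.2685)],d,z0=.032),bowl(c,d)); 
    for o in cups(c,[(.5313,-.325)],d): print(c,*o)
th=np.radians(16.8); g=np.array([.5313,-.325])-.08*np.array([np.cos(th),np.sin(th)]); print(g)
plan([((.49,.0,.17),down(20)),((*g,.17),down(16.8)),((*g,.0435),down(16.8))])
E
```

```text
top [(array([0.4553, 0.2666]), 147, 100, np.float64(23.7), np.float64(1.4))] (array([0.5967, 0.2113]), 520)
top [ 0.531  -0.3261] 276 77 17.2 1.7
side [(array([0.4564, 0.2676]), 149, 45, np.float64(nan), np.float64(nan))] (array([0.5946, 0.2125]), 360)
side [ 0.5314 -0.3242] 188 62 16.5 1.8
[ 0.45471444 -0.34812254]
T [-3.1 22.9  2.5] R [-0.1 -0.2  3.9] rows>= 6.0
T [-15.2  31.5   0. ] R [ 0.  -0.   3.2] rows>= 9.0
T [ 0.  -0.  12.7] R [0. 0. 0.] rows>= 4.0
```

Request:
move_arm(
  rows=[
    {"translation":[-3.1,22.9,1.5],"rot":[0,0,3.9],"hand":0.5},
    {"translation":[-3.1,22.9,1.5],"rot":[0,0,3.9],"hand":0.5},
    {"translation":[-3.1,22.9,1.5],"rot":[0,0,3.9],"hand":0.5},
    {"translation":[-3.1,22.9,1.5],"rot":[0,0,3.9],"hand":0.5},
    {"translation":[-3.1,22.9,1.5],"rot":[0,0,3.9],"hand":0.5},
    {"translation":[-3.1,22.9,1.5],"rot":[0,0,3.9],"hand":0.5},
  ],
)

```text
t: 35.9
eef_pos: [0.4861, -0.0042, 0.1494]
ee_rot: [3.141, 0.004, 0.348]
force: [0.7, 0.6, 0.1]
width: 0.0439
gripper_force: 0.0
```

Request:
move_arm(
  rows=[
    {"translation":[-15.2,31.5,1],"rot":[0,0,3.2],"hand":0.5},
    {"translation":[-15.2,31.5,1],"rot":[0,0,3.2],"hand":0.5},
    {"translation":[-15.2,31.5,1],"rot":[0,0,3.2],"hand":0.5},
    {"translation":[-15.2,31.5,1],"rot":[0,0,3.2],"hand":0.5},
    {"translation":[-15.2,31.5,1],"rot":[0,0,3.2],"hand":0.5},
    {"translation":[-15.2,31.5,1],"rot":[0,0,3.2],"hand":0.5},
    {"translation":[-15.2,31.5,1],"rot":[0,0,3.2],"hand":0.5},
    {"translation":[-15.2,31.5,1],"rot":[0,0,3.2],"hand":0.5},
  ],
)

```text
t: 36.57
eef_pos: [0.4522, -0.3347, 0.1406]
ee_rot: [3.141, 0.003, 0.294]
force: [1.0, 0.2, 0.3]
width: 0.0438
gripper_force: 0.0
```

```bash
python3 - <<'E' 2>/dev/null
from h import *
g=(.4547,-.3481)
plan([((*g,.17),down(16.8)),((*g,.0435),down(16.8))])
E
```

```text
T [-0.2  1.4 -0.1] R [0.  0.2 0. ] rows>= 1.0
T [ 0.  -0.  12.7] R [0. 0. 0.] rows>= 4.0
```

Request:
move_arm(
  rows=[
    {"translation":[-0.2,1.3,0],"rot":[0,0.2,0],"hand":0.5},
    {"translation":[-0.2,1.3,3.5],"rot":[0,0.2,0],"hand":0.5},
    {"translation":[-0.2,1.3,7.5],"rot":[0,0.2,0],"hand":0.5},
    {"translation":[-0.2,1.3,10.5],"rot":[0,0.2,0],"hand":0.5},
    {"translation":[-0.2,1.3,12],"rot":[0,0.2,0],"hand":0.5},
    {"translation":[-0.2,1.3,12.6],"rot":[0,0.2,0],"hand":0.5},
    {"translation":[-0.2,1.3,12.6],"rot":[0,0.2,0],"hand":0.5},
    {"translation":[-0.2,1.3,12.6],"rot":[0,0.2,0],"hand":0.5},
  ],
)

```text
t: 37.23
eef_pos: [0.4548, -0.3461, 0.0153]
ee_rot: [3.141, -0.0, 0.294]
force: [-0.3, 0.4, 0.2]
width: 0.0437
gripper_force: 0.0
```

Request:
move_arm(
  rows=[
    {"translation":[0,0,0],"rot":[0,0,0],"hand":1},
    {"translation":[0,0,0],"rot":[0,0,0],"hand":1},
    {"translation":[0,0,0],"rot":[0,0,0],"hand":1},
    {"translation":[0,0,0],"rot":[0,0,0],"hand":1},
    {"translation":[0,0,0],"rot":[0,0,0],"hand":1},
    {"translation":[0,0,0],"rot":[0,0,0],"hand":1},
    {"translation":[0,0,0],"rot":[0,0,0],"hand":1},
    {"translation":[0,0,0],"rot":[0,0,0],"hand":1},
  ],
)

```text
t: 37.9
eef_pos: [0.4544, -0.346, 0.015]
ee_rot: [3.141, -0.001, 0.294]
force: [-0.4, 0.3, 0.6]
width: 0.0071
gripper_force: 59.7
```

Request:
move_arm(
  rows=[
    {"translation":[0,0,-3],"rot":[0,0,0],"hand":1},
    {"translation":[0,0,-6],"rot":[0,0,0],"hand":1},
    {"translation":[0,0,-9.5],"rot":[0,0,0],"hand":1},
    {"translation":[0,0,-13],"rot":[0,0,0],"hand":1},
    {"translation":[0,0,-13],"rot":[0,0,0],"hand":1},
    {"translation":[0,0,-13],"rot":[0,0,0],"hand":1},
  ],
)

```text
t: 38.4
eef_pos: [0.4552, -0.3462, 0.1468]
ee_rot: [3.139, -0.004, 0.294]
force: [0.0, -0.5, -3.0]
width: 0.0073
gripper_force: 59.7
```

```bash
python3 - <<'E' 2>/dev/null
from h import *
for c in ['top','side']:
    im,d=arm.grab_frame(c); print(bowl(c,d),cups(c,[(.456,.268)],d,z0=.032))
plan([((.50,.0,.17),down(20)),(tg(.17,(.4557,.268),23.5),down(23.5))])
E
```

```text
(array([0.5967, 0.2112]), 504) [(array([0.4568, 0.2665]), 296, 180, np.float64(23.6), np.float64(1.8))]
(array([0.5956, 0.2146]), 501) [(array([0.4569, 0.2695]), 314, 172, np.float64(22.9), np.float64(1.8))]
T [ 14.5 -31.7   0.2] R [-0.1  0.  -3.2] rows>= 9.0
T [ -3.  -26.2  -0. ] R [-0.   0.  -3.5] rows>= 7.0
```

Request:
move_arm(
  rows=[
    {"translation":[14.5,-31.7,0],"rot":[0,0,-3.2],"hand":1},
    {"translation":[14.5,-31.7,0],"rot":[0,0,-3.2],"hand":1},
    {"translation":[14.5,-31.7,0],"rot":[0,0,-3.2],"hand":1},
    {"translation":[14.5,-31.7,0],"rot":[0,0,-3.2],"hand":1},
    {"translation":[14.5,-31.7,0],"rot":[0,0,-3.2],"hand":1},
    {"translation":[14.5,-31.7,0],"rot":[0,0,-3.2],"hand":1},
    {"translation":[14.5,-31.7,0],"rot":[0,0,-3.2],"hand":1},
    {"translation":[14.5,-31.7,0],"rot":[0,0,-3.2],"hand":1},
  ],
)

```text
t: 39.17
eef_pos: [0.4977, -0.0139, 0.1432]
ee_rot: [-3.141, 0.003, 0.349]
force: [1.7, -0.2, -1.1]
width: 0.0073
gripper_force: 59.7
```

```bash
python3 - <<'E' 2>/dev/null
from h import *
plan([(tg(.17,(.4568,.268),23.4),down(23.4))])
E
```

```text
T [ -2.2 -27.4   0.1] R [-0.   0.2 -3.4] rows>= 7.0
```

Request:
move_arm(
  rows=[
    {"translation":[-2.2,-27.4,0],"rot":[0,0.2,-3.4],"hand":1},
    {"translation":[-2.2,-27.4,0],"rot":[0,0.2,-3.4],"hand":1},
    {"translation":[-2.2,-27.4,0],"rot":[0,0.2,-3.4],"hand":1},
    {"translation":[-2.2,-27.4,0],"rot":[0,0.2,-3.4],"hand":1},
    {"translation":[-2.2,-27.4,0],"rot":[0,0.2,-3.4],"hand":1},
    {"translation":[-2.2,-27.4,0],"rot":[0,0.2,-3.4],"hand":1},
    {"translation":[-2.2,-27.4,0],"rot":[0,0.2,-3.4],"hand":1},
    {"translation":[-2.2,-27.4,0],"rot":[0,0.2,-3.4],"hand":1},
  ],
)

```text
t: 39.83
eef_pos: [0.3826, 0.2373, 0.1435]
ee_rot: [3.141, -0.002, 0.413]
force: [0.8, 1.0, -1.6]
width: 0.007
gripper_force: 59.7
```

Request:
move_arm(
  rows=[
    {"translation":[0,0,0],"rot":[0,0,0],"hand":1},
    {"translation":[0,0,0],"rot":[0,0,0],"hand":1},
    {"translation":[0,0,0],"rot":[0,0,0],"hand":1},
  ],
)

```text
t: 40.08
eef_pos: [0.3843, 0.2331, 0.1439]
ee_rot: [3.14, -0.002, 0.408]
force: [-0.0, 0.2, -0.5]
width: 0.0069
gripper_force: 59.7
```

```bash
python3 - <<'E' 2>/dev/null
from h import *
C=(.4568,.268)
plan([(tg(.17,C,23.4),down(23.4)),(tg(.0885,C,23.4),down(23.4))])
s=arm.get_state(); print(s['eef_pos'],s['ee_rot'])
for c in ['top','side']:
    im,d=arm.grab_frame(c)
    for r in arm.pinpoint('cup_c',c):
        w=towld(c,r['point'])
        if w[1]>.1 and r['p']>.2: print(c,round(r['p'],2),w.round(3))
    print(cups(c,[C],d,z0=s['eef_pos'][2]+.028-.0435))
E
```

```text
T [ 0.  -0.3  0.2] R [ 0.1 -0.1 -0. ] rows>= 1.0
T [ 0.  -0.   8.2] R [0. 0. 0.] rows>= 2.0
[0.38434521 0.23305901 0.14390614] [ 3.14033771e+00 -1.98722374e-03  4.08026686e-01]
top 0.79 [0.461 0.261 0.127]
top 0.69 [0.459 0.27  0.031]
top 0.55 [0.458 0.265 0.02 ]
[(array([0.4574, 0.2633]), 282, 0, np.float64(nan), np.float64(nan))]
side 0.85 [0.457 0.267 0.037]
side 0.63 [0.459 0.263 0.132]
side 0.22 [0.6   0.241 0.018]
[(array([0.4565, 0.2651]), 226, 0, np.float64(nan), np.float64(nan))]
```

Request:
move_arm(
  rows=[
    {"translation":[0.1,-0.4,0.5],"rot":[0,0,0],"hand":1},
    {"translation":[0.1,-0.4,3],"rot":[0,0,0],"hand":1},
    {"translation":[0.1,-0.4,5],"rot":[0,0,0],"hand":1},
    {"translation":[0.1,-0.4,6.5],"rot":[0,0,0],"hand":1},
    {"translation":[0.1,-0.4,7.4],"rot":[0,0,0],"hand":1},
    {"translation":[0.1,-0.4,8],"rot":[0,0,0],"hand":1},
    {"translation":[0.1,-0.4,8.3],"rot":[0,0,0],"hand":1},
    {"translation":[0.1,-0.4,8.3],"rot":[0,0,0],"hand":1},
  ],
)

```text
t: 40.95
eef_pos: [0.3834, 0.2375, 0.0618]
ee_rot: [3.14, -0.002, 0.409]
force: [-6.5, -2.8, 9.3]
width: 0.0073
gripper_force: 61.1
```

Request:
move_arm(
  rows=[
    {"translation":[0,0,0],"rot":[0,0,0],"hand":0.6},
    {"translation":[0,0,0],"rot":[0,0,0],"hand":0.6},
    {"translation":[0,0,0],"rot":[0,0,0],"hand":0.6},
    {"translation":[0,0,0],"rot":[0,0,0],"hand":0.6},
    {"translation":[0,0,-4],"rot":[0,0,0],"hand":0.6},
    {"translation":[0,0,-8],"rot":[0,0,0],"hand":0.6},
    {"translation":[0,0,-11],"rot":[0,0,0],"hand":0.6},
    {"translation":[4,4,-12],"rot":[0,0,0],"hand":0.6},
  ],
)

```text
t: 41.62
eef_pos: [0.4212, 0.2271, 0.1856]
ee_rot: [-3.137, -0.013, 0.415]
force: [-0.2, 2.5, 0.0]
width: 0.0353
gripper_force: 0.0
```

Request:
move_arm(
  rows=[
    {"translation":[4,28,-2],"rot":[0,0,0],"hand":0.6},
    {"translation":[4,28,-2],"rot":[0,0,0],"hand":0.6},
    {"translation":[4,28,-2],"rot":[0,0,0],"hand":0.6},
    {"translation":[4,28,-2],"rot":[0,0,0],"hand":0.6},
    {"translation":[4,28,-2],"rot":[0,0,0],"hand":0.6},
    {"translation":[4,28,-2],"rot":[0,0,0],"hand":0.6},
    {"translation":[4,28,-2],"rot":[0,0,0],"hand":0.6},
    {"translation":[4,28,-2],"rot":[0,0,0],"hand":0.6},
  ],
)

```text
t: 42.28
eef_pos: [0.5725, -0.0222, 0.1994]
ee_rot: [3.14, -0.004, 0.405]
force: [-1.0, 1.2, 0.5]
width: 0.0354
gripper_force: 0.0
```

```bash
python3 - <<'E' 2>/dev/null
from h import *
for c in ['top','side']:
    im,d=arm.grab_frame(c); print(c,cups(c,[(.4568,.268)],d,z0=.044),bowl(c,d))
    W=cloud(c,d); P=W[(np.hypot(W[...,0]-.457,W[...,1]-.268)<.048)&(W[...,2]>.084)&(W[...,2]<.1)]
    print(len(P),P[:,2].mean(),np.linalg.lstsq(np.c_[P[:,:2],np.ones(len(P))],P[:,2],rcond=None)[0].round(3))
    for l in ['cup_a','walnut_a1']:
      for r in arm.pinpoint(l,c): 
        if r['p']>.2: print(c,l,round(r['p'],2),towld(c,r['point']).round(3))
im2,d=arm.grab_frame('top')
a=cv2.resize(im2[150:300,130:290],None,fx=2.5,fy=2.5); b=cv2.resize(im[200:350,150:310],None,fx=2.5,fy=2.5)
cv2.imwrite('pics/f.png',np.hstack([a,b])[...,::-1])
E
```

```text
top [(array([0.4568, 0.268 ]), 0, 0, np.float64(nan), np.float64(nan))] (array([0.5946, 0.2105]), 179)
0 nan [0. 0. 0.]
side [(array([0.4572, 0.2699]), 318, 97, np.float64(21.0), np.float64(1.8))] (array([0.5967, 0.2144]), 484)
316 0.09060855239032582 [-0.004  0.018  0.088]
side cup_a 0.77 [0.462 0.269 0.045]
side cup_a 0.62 [0.458 0.274 0.023]
side cup_a 0.53 [0.458 0.267 0.035]
side cup_a 0.52 [0.455 0.274 0.006]
side walnut_a1 0.64 [0.629 0.218 0.015]
side walnut_a1 0.57 [0.379 0.233 0.076]
side walnut_a1 0.54 [0.601 0.208 0.022]
```

View pics/f.png

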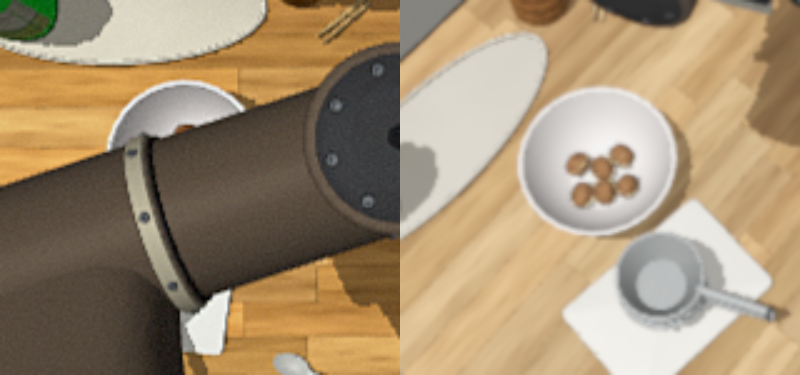

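The side view shows all six walnuts in the bowl. The four cups stand upright as one nested stack on the tile, with the rim at 91–92 mm and level and the handles aligned. Handing in.

```bash
python3 -c "
from station import arm
print(arm.job_done())"
```

```text
the job is handed in; nothing more can be done
None
```

All six walnuts are back in the bowl and the four cups stand as one upright nested stack on the tile with their handles aligned, as the last side-camera picture showed; the job is handed in, but no verdict came back.

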